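# Dress the scamorza rail

## Task

Dress the hanging display on the cheese counter: draw the stopper pin out of the sign socket and park it upright, fully in, in the open notch beside it, then plug the price sign squarely into that socket, fully home. Hang every scamorza hanger that stands on the deck on the stand's rod, sliding its open ring sideways onto the rod through the gap, so that it hangs free between the two posts, with any swinging settled. Leave the other cheeses where they are.

Things in the scene. Friction and masses are not known exactly. Their poses are not given: they have to be found in the camera images.
- stand: fixed stand: dark board 120 (x) x 350 (y) x 16 mm; a 16 mm post at each end (y = -155, +155 mm, 24 mm ball on top) carries a round steel rod 10 mm thick along y at height 190 mm, nothing above it. A 10 mm apron in front (to x = -136 mm, y = 0 to 160 mm) has two black blocks 40 mm high: sign socket, park notch. Origin: centre of the board's underside; x points to the back, away from the robot
- rod_mid (a point): middle of the rod's axis (190 mm above the deck); axes as the stand's. 300 mm of rod lie clear between the posts, y = -147 to +147 mm
- socket_mouth (a point): centre of the mouth of the sign socket, 40 mm above the deck, 100 mm in front of the rod and 40 mm to +y; axes as the stand's. The black block measures 58 (x) x 72 (y) mm; its hole is straight down, 26 (x) x 36 (y) mm, 27 mm deep, its edges bevelled 2 mm. At the start the stopper pin stands in this hole
- notch_seat (a point): the pin's place in the park notch, 40 mm above the deck (level with the notch block's top), 100 mm in front of the rod and 125 mm to +y; axes as the stand's. An upright U slot 34 mm wide along y, 30 mm deep, open at the top and to the front (-x): closed back 14 mm behind this point, mouth 29 mm in front; the block is 58 (x) x 58 (y) mm
- pin: loose steel stopper pin, 61 mm tall, 0.1 kg, upright in the socket hole at the start. Origin: centre of the shank's underside; z up. Shank 24 mm across and 25 mm long, above it a round collar 44 mm across and 6 mm thick that rests on the block's top (origin then 25 mm below it), above that a round grip 16 mm across, from 31 to 61 mm above the origin
- hanger_0: loose hanger (may be absent: None), 160 mm tall, about 0.25 kg: steel saucer 60 mm across and 8 mm thick, on it a yellow pear-shaped scamorza 58 mm wide on a stem, an open steel ring above, and a black grip tab on top. Origin: centre of the saucer's underside; z up. Tab: 8 mm thick along x, 22 mm wide along y, from 132 to 160 mm above the origin, on the axis
- hanger_0_ring (a point): centre of this hanger's open ring, 114 mm above its origin, on the stem's axis; axes as the hanger's. The ring lies in the x-z plane: inside radius 14 mm, outside 19 mm, strip 10 mm wide along y; its gap, 17 mm high, faces +x. Hanging at rest, this point is about 9 mm below the rod's axis. A knocked hanger may swing for 10 to 25 s
- hanger_1: loose hanger (may be absent: None), 160 mm tall, about 0.25 kg: steel saucer 60 mm across and 8 mm thick, on it a yellow pear-shaped scamorza 58 mm wide on a stem, an open steel ring above, and a black grip tab on top. Origin: centre of the saucer's underside; z up. Tab: 8 mm thick along x, 22 mm wide along y, from 132 to 160 mm above the origin, on the axis
- hanger_1_ring (a point): centre of this hanger's open ring, 114 mm above its origin, on the stem's axis; axes as the hanger's. The ring lies in the x-z plane: inside radius 14 mm, outside 19 mm, strip 10 mm wide along y; its gap, 17 mm high, faces +x. Hanging at rest, this point is about 9 mm below the rod's axis. A knocked hanger may swing for 10 to 25 s
- hanger_2: loose hanger (may be absent: None), 160 mm tall, about 0.25 kg: steel saucer 60 mm across and 8 mm thick, on it a yellow pear-shaped scamorza 58 mm wide on a stem, an open steel ring above, and a black grip tab on top. Origin: centre of the saucer's underside; z up. Tab: 8 mm thick along x, 22 mm wide along y, from 132 to 160 mm above the origin, on the axis
- hanger_2_ring (a point): centre of this hanger's open ring, 114 mm above its origin, on the stem's axis; axes as the hanger's. The ring lies in the x-z plane: inside radius 14 mm, outside 19 mm, strip 10 mm wide along y; its gap, 17 mm high, faces +x. Hanging at rest, this point is about 9 mm below the rod's axis. A knocked hanger may swing for 10 to 25 s
- hanger_3: loose hanger (may be absent: None), 160 mm tall, about 0.25 kg: steel saucer 60 mm across and 8 mm thick, on it a yellow pear-shaped scamorza 58 mm wide on a stem, an open steel ring above, and a black grip tab on top. Origin: centre of the saucer's underside; z up. Tab: 8 mm thick along x, 22 mm wide along y, from 132 to 160 mm above the origin, on the axis
- hanger_3_ring (a point): centre of this hanger's open ring, 114 mm above its origin, on the stem's axis; axes as the hanger's. The ring lies in the x-z plane: inside radius 14 mm, outside 19 mm, strip 10 mm wide along y; its gap, 17 mm high, faces +x. Hanging at rest, this point is about 9 mm below the rod's axis. A knocked hanger may swing for 10 to 25 s
- sign: loose white price sign, 68 mm tall, about 0.09 kg, standing on its own black plug. Origin: centre of the plug's underside; z up. Plug 24 (x) x 34 (y) x 25 mm; above it a collar 34 x 46 x 6 mm that rests on the socket when home (origin 25 mm below its mouth); above that a card 8 mm thick along x, 52 mm wide along y, 31 to 67 mm above the origin. Fits either way round
- caciotta_small: bystander, small round pale cheese, 101x97x46 mm, loose, near the work; leave it alone. Origin on its underside
- butter_piece: bystander, small yellow block of butter, 45x63x22 mm, loose, near the work; leave it alone. Origin on its underside

How it is judged:
At the end, for the whole second after the job is handed in: every hanger present hangs on the rod by its ring, at most swaying (under 0.4 rad, 0.2 m/s; ring centre within 9 mm front to back, 5 to 13 mm below its axis); the sign is home (4 mm, at least 22.5 mm deep, 0.12 rad); the pin is upright in the notch (within 10 mm, collar within 3 mm of the top) (x of hanger_0_ring in the frame of rod_mid between -0.009 and 0.009 m and y of hanger_0_ring in the frame of rod_mid between -0.145 and 0.145 m and z of hanger_0_ring in the frame of rod_mid between -0.013 and -0.005 m and angle between each of hanger_0, hanger_1, hanger_2, hanger_3's own z axis and vertical below 0.4 rad and linear speed of each of hanger_0, hanger_1, hanger_2, hanger_3 below 0.2 m/s and x of hanger_1_ring in the frame of rod_mid between -0.009 and 0.009 m and y of hanger_1_ring in the frame of rod_mid between -0.145 and 0.145 m and z of hanger_1_ring in the frame of rod_mid between -0.013 and -0.005 m and x of hanger_2_ring in the frame of rod_mid between -0.009 and 0.009 m and y of hanger_2_ring in the frame of rod_mid between -0.145 and 0.145 m and z of hanger_2_ring in the frame of rod_mid between -0.013 and -0.005 m and x of hanger_3_ring in the frame of rod_mid between -0.009 and 0.009 m and y of hanger_3_ring in the frame of rod_mid between -0.145 and 0.145 m and z of hanger_3_ring in the frame of rod_mid between -0.013 and -0.005 m and horizontal distance between sign and socket_mouth below 0.004 m and z of sign in the frame of socket_mouth below -0.0225 m and angle between the x axis of sign and the x axis of stand, either way round below 0.12 rad and angle between sign's own z axis and vertical below 0.08 rad and linear speed of each of sign, pin below 0.02 m/s and horizontal distance between pin and notch_seat below 0.01 m and z of pin in the frame of notch_seat between -0.028 and -0.022 m and angle between pin's own z axis and vertical below 0.1 rad); the robot touches nothing.
It fails at once if the small round pale cheese was pushed away from its place (distance of caciotta_small from where it was at the start of the episode above 0.03 m).
It fails at once if the small yellow block of butter was pushed away from its place (distance of butter_piece from where it was at the start of the episode above 0.03 m).
Of hanger_0, hanger_1, hanger_2, hanger_3 only 3 to 4 are there at a start; the rules pass over those that are not, and their reading is None.
At some moment in a run one of hanger_0, hanger_1, hanger_2, hanger_3, sign may be knocked a few centimetres aside while the robot is not near it.
It also fails if it takes over 210 s, if anything falls off the work surface, if the arm or the gripper's body presses on something with over 40 N, if the wrist force passes 120 N, or if a joint passes its speed limit or range.

## Robot

A 7-joint arm with a two-finger parallel gripper is mounted at the origin on a cart in front of the work surface, level with it; the furniture and walls round the work are solid. World frame = base frame: x ahead of the robot, y to its left, z up, the work surface at z = 0. Lengths are in m, angles in rad, forces in N, time in s.
With the tool pointing down it reaches from about 0.4 to 0.85 m from the base axis. Payload 10.4 kg.
Tool frame: the origin (TCP) lies midway between the tips of the shut fingers; the grasp point (between the pads) lies 19 mm behind it; z points along the fingers, x is the direction in which the jaws open and shut, and the axes are right-handed (so a half turn about z gives the same grasp; the last joint's range is limited). The gripper opens to 85 mm and grips with 20 to 120 N. Pads are 22 mm wide; open, the fingers measure 114 mm over their backs; the gripper's body (76 mm by 85 mm) begins 54 mm behind the grasp point. The pads swing forward as they close: fully open they stand 13 mm farther back than shut.
Start: joints at [-1.249, 0.332, -0.065, 1.46, 0.022, 1.35, -0.088], TCP at [0.211, 0.588, 0.231] pointing down, gripper open.
Joint ranges: [-2.6, 2.6], [-0.5, 2.12], [-1.47, 1.34], [0.16, 2.42], [-1.27, 4.41], [0.06, 2.06], [-2.6, 2.6]. Speed limits (rad/s): [2.22, 2.22, 2.79, 2.79, 3.14, 3.14, 3.14].

## Interface

Orientations are given as a unit quaternion [x, y, z, w].
In Python, from workcell import telemetry, eyes, order gives the robot as it stands.
- The arm moves only by the tool servo_tool, never from a script. Its argument "deltas" is a list of rows, each a list of 3 entries, a list of its own where there are three numbers: the shift along the tool's x, y, z in cm, then the turn about the tool's z in rad, then the finger opening in cm, from 0 to 8.54. A call has 1 to 12 rows; each row shifts and turns the pose as measured when the row begins, along the tool's axes as they then stand; what a row does not reach is not made up. A row lasts 1/12 s, in which the tool goes at most 41.7 mm and 7.16 degrees, less where a joint would pass 70% of its speed; a pose out of reach is approached as far as the arm can. A call is refused whole if a number of a shift passes 4.17 or a number of a turn 0.125, either way. A call with a gripper value outside its range is refused whole. The fingers move at their own pace and stop on an object; "force" is the grip in N (left out, the last holds). Time passes only in rows, so rows that do not move let the fingers close. It gives the time, the measured TCP pose, the force and the opening at its end, in the units of the state.
- telemetry.get_obs(): the state, without advancing time (a new reading comes with each control period).
- eyes.camera(name): name is "side" or "top" or "wrist"; returns (picture, depth): 400x640x3 uint8, blue, green, red; 400x640 float32, m along the optical axis (not along the pixel's ray), 0 where there is no reading.
- eyes.calibration(name): a dict with "fx", "fy", "cx", "cy" (pixels), "rvec" (rotation vector, rad) and "tvec" (3), from world to camera coordinates, as OpenCV has them. Camera axes: x right, y down, z forward; pixel columns grow to the right and rows downward; lengths in m; the calibration is good to about 2 mm. A picture is of the moment at which its call begins: read the wrist's pose just before it. calibration takes no time and is no camera call; for the wrist camera it gives the pose at the moment of the call.
- order.hand_in(): hands the job in, once; it reports no verdict.
The state is a dict: "clock": time; "joint_pos": joint angles; "joint_velocities": joint speeds; "tau": joint torques, N m; "position": TCP position; "ee_rot": TCP orientation; "ft_force": force on the tool from outside, world axes, zero at the start; "torque": the same for the moment, N m; "grip_width": opening from 0.0 (shut) to 1.0 (fully open).
Only numpy, scipy, OpenCV 4.12 (cv2) and the standard library are available. Lean on these libraries where they do the work, as an engineer would, in place of code of your own. Each camera call takes 0.05 s, during which the arm holds its last target. There are 200 camera calls.

## Working session

There is one attempt and no reset: what is moved stays moved. The work goes in short steps, Python scripts to look and compute and a tool call to move; the robot and the scene stay as the last step left them, time stands still between calls to the robot, and variables do not carry over. Pictures are saved under pics/ and viewed, about 12 in all and at most 16, crops included, and the job is handed in when it is done.

Besides the shell and the picture viewer there is one more tool, called as name(argument=value, ...), one argument or row to a line, values as JSON. servo_tool: Moves the arm, as the interface text tells. Its arguments: {"type":"object","properties":{"deltas":{"type":"array"},"force":{"type":"number"}},"required":["deltas"]}

```bash
mkdir -p pics; cat > h.py <<'E'
import numpy as np,cv2
from workcell import telemetry,eyes,order
from scipy.spatial.transform import Rotation as R
def cam(n):
    c=eyes.calibration(n); im,d=eyes.camera(n)
    return im,d,c
def pts(d,c):
    v,u=np.indices(d.shape); P=np.stack([(u-c['cx'])/c['fx']*d,(v-c['cy'])/c['fy']*d,d],-1)
    Rm=cv2.Rodrigues(np.array(c['rvec'],float))[0]
    return (P-np.ravel(c['tvec']))@Rm
def st():
    o=telemetry.get_obs(); r=R.from_quat(o['ee_rot'])
    print('t',round(o['clock'],2),'pos',np.round(o['position'],4),'grip',round(o['grip_width'],3),'F',np.round(o['ft_force'],1))
    print('x',np.round(r.as_matrix()[:,0],3),'z',np.round(r.as_matrix()[:,2],3)); return o,r
E
python3 - <<'E'
from h import *
o,r=st()
for n in ('top','side'):
    im,d,c=cam(n); cv2.imwrite(f'pics/{n}0.png',im); np.savez(f'{n}0.npz',im=im,d=d,P=pts(d,c))
    Rm=cv2.Rodrigues(np.array(c['rvec'],float))[0]; print(n,-Rm.T@np.ravel(c['tvec']),c['fx'],(d>0).mean())
E
```

```text
t 0.0 pos [0.2111 0.5879 0.2305] grip 1.0 F [0.7 0.4 0.7]
x [ 0.338  0.941 -0.001] z [-0.    -0.001 -1.   ]
top [ 0.41026675 -0.07816946  1.10430134] 409.4549527977271 0.99608984375
side [0.58722275 0.84679544 0.91039146] 469.35436171804287 0.996
```

View pics/top0.png

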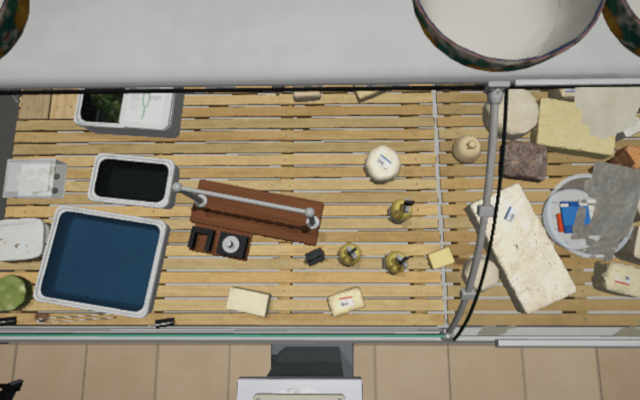

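View pics/side0.png

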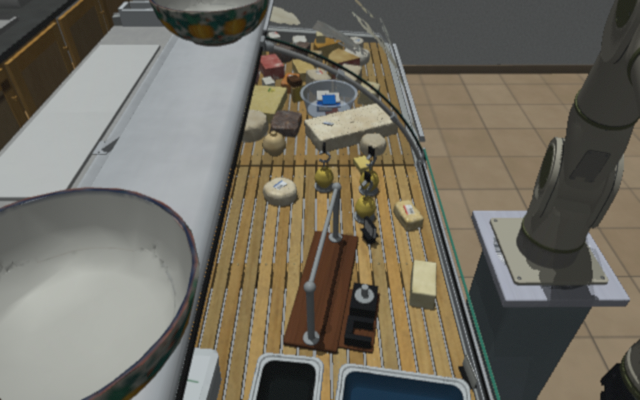

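```bash
python3 - <<'E'
from h import *
z=np.load('top0.npz'); P=z['P']; im=z['im']
cv2.imwrite('pics/crop1.png',cv2.resize(im[140:320,170:470],None,fx=2.6,fy=2.6,interpolation=cv2.INTER_CUBIC))
W=P[...,2]; 
reg=np.zeros(W.shape,bool); reg[140:300,170:470]=1
print('deck z',np.median(W[reg]))
def comps(m,nm,mn=4):
    n,l,s,c=cv2.connectedComponentsWithStats((m&reg).astype(np.uint8),connectivity=8)
    for i in range(1,n):
        if s[i,4]>=mn:
            q=P[l==i]; print(nm,np.round(c[i]),s[i,4],'mean',np.round(q.mean(0),4),'zmax',round(q[:,2].max(),3))
comps(W>0.125,'>125');comps((W>0.015),'>15',10)
for a in [(177,188),(309,210),(232,243),(205,238)]: print(a,P[a[1],a[0]])
E
```

```text
deck z 0.0008753996769296723
>125 [241. 199.] 770 mean [0.5799 0.1219 0.1969] zmax 1.104
>125 [408. 203.] 86 mean [ 0.5765 -0.265   0.1448] zmax 0.164
>125 [352. 251.] 73 mean [ 0.4644 -0.1294  0.1581] zmax 1.104
>125 [403. 260.] 85 mean [ 0.4441 -0.2459  0.1558] zmax 1.104
>125 [465. 290.] 156 mean [ 0.3768 -0.3678  0.2043] zmax 1.104
>15 [461. 151.] 382 mean [ 0.7311 -0.4261  0.0585] zmax 0.085
>15 [382. 163.] 1032 mean [ 0.7022 -0.2198  0.0465] zmax 1.104
>15 [249. 208.] 5018 mean [0.5817 0.132  0.051 ] zmax 1.104
>15 [402. 209.] 426 mean [ 0.5741 -0.2609  0.0795] zmax 0.164
>15 [468. 209.] 36 mean [ 0.5807 -0.4432  0.0297] zmax 0.047
>15 [202. 237.] 395 mean [0.5089 0.2554 0.0446] zmax 1.104
>15 [232. 244.] 657 mean [0.4896 0.174  0.0449] zmax 1.104
>15 [350. 253.] 404 mean [ 0.4634 -0.1283  0.0796] zmax 1.104
>15 [315. 255.] 243 mean [ 0.4591 -0.0405  0.0486] zmax 1.104
>15 [441. 258.] 390 mean [ 0.4541 -0.3678  0.022 ] zmax 0.029
>15 [396. 261.] 420 mean [ 0.4431 -0.2407  0.0892] zmax 1.104
>15 [466. 282.] 280 mean [ 0.3962 -0.3905  0.1397] zmax 1.104
>15 [247. 294.] 449 mean [0.363  0.1302 0.054 ] zmax 1.104
>15 [348. 294.] 341 mean [ 0.3618 -0.1236  0.0426] zmax 1.104
(177, 188) [0.60524375 0.26754366 0.20148426]
(309, 210) [ 0.55265954 -0.03286221  0.20353136]
(232, 243) [0.4907647  0.17084437 0.06224937]
(205, 238) [0.5083248  0.2562269  0.01205123]
```

View pics/crop1.png

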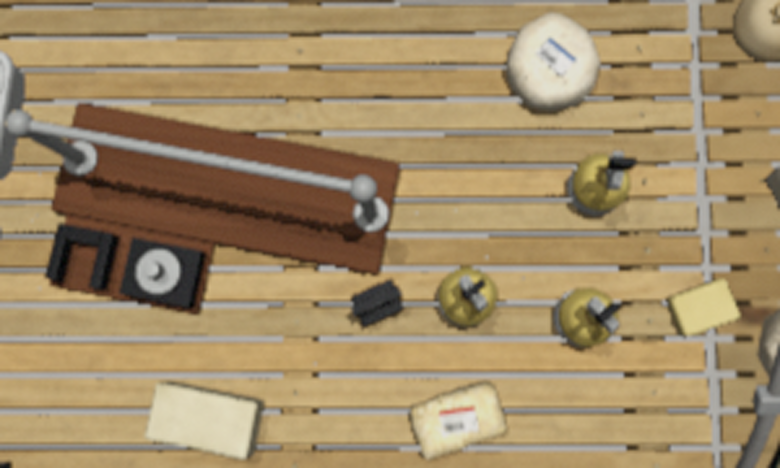

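servo_tool(
  deltas=[
    [[-2.2,3.0,-0.6],0,8.5],
    [[-2.2,3.0,-0.6],0,8.5],
    [[-2.2,3.0,-0.6],0,8.5],
    [[-2.2,3.0,-0.6],0,8.5],
    [[-2.2,3.0,-0.6],0,8.5],
    [[-2.2,3.0,-0.6],0,8.5],
    [[-2.2,3.0,-0.6],0,8.5],
    [[-2.2,3.0,-0.6],0,8.5],
    [[-2.2,3.0,-0.6],0,8.5],
    [[-2.2,3.0,-0.6],0,8.5],
    [[-2.2,3.0,-0.6],0,8.5],
    [[-2.2,3.0,-0.6],0,8.5],
  ],
  force=40,
)

```text
clock: 1.1
position: [0.4636, 0.207, 0.2987]
ee_rot: [0.813, 0.582, -0.006, 0.0]
ft_force: [1.1, 0.8, 0.3]
grip_width: 0.999
```

servo_tool(
  deltas=[
    [[0,0,0],0.12,8.5],
    [[0,0,0],0.12,8.5],
    [[0,0,0],0.12,8.5],
    [[0,0,0],0.12,8.5],
    [[0,0,0],0.12,8.5],
    [[0,0,0],0.12,8.5],
    [[0,0,0],0.12,8.5],
    [[0,0,0],0.12,8.5],
    [[0,0,0],0.12,8.5],
    [[0,0,0],0.12,8.5],
    [[0,0,0],0.12,8.5],
    [[0,0,0],0.12,8.5],
  ],
)

```text
clock: 2.1
position: [0.4681, 0.1938, 0.297]
ee_rot: [0.992, -0.128, -0.006, 0.007]
ft_force: [0.3, 0.5, 0.6]
grip_width: 0.994
```

```bash
cat >> h.py <<'E'
def go(x,y,z,yaw=None):
    """print the shift to the target in tool axes (cm) and the turn; shift axes taken as they now stand"""
    o,r=st(); d=r.inv().apply(np.array([x,y,z])-o['position'])*100
    X=r.as_matrix()[:,0]; cy=np.arctan2(X[1],X[0])
    t=None if yaw is None else -((yaw-cy+np.pi)%(2*np.pi)-np.pi)
    print('shift cm',np.round(d,2),'yaw',round(cy,3),'turn',t,'q7',np.round(o['joint_pos'][6],2))
    return t
E
python3 - <<'E'
from h import *
go(.49,.172,.25,-.173)
im,d,c=cam('wrist'); cv2.imwrite('pics/w1.png',im); np.savez('w1.npz',im=im,d=d,P=pts(d,c))
E
```

```text
t 2.1 pos [0.4681 0.1938 0.297 ] grip 0.994 F [0.3 0.5 0.6]
x [ 0.967 -0.253 -0.009] z [-0.013 -0.012 -1.   ]
shift cm [2.71 1.48 4.69] yaw -0.256 turn -0.08321687436295555 q7 -0.73
```

View pics/w1.png

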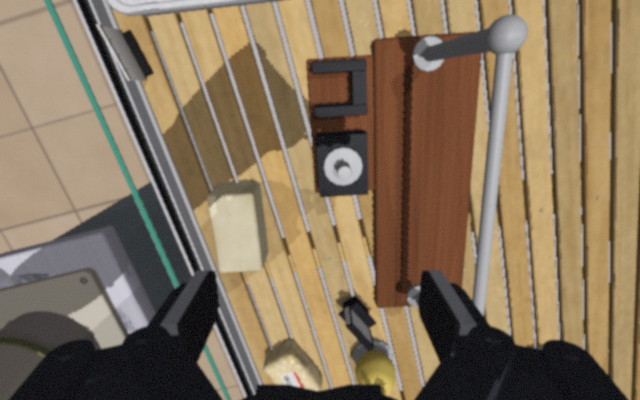

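```bash
python3 - <<'E'
from h import *
z=np.load('w1.npz'); P=z['P']; im=z['im'].astype(int); W=P[...,2]
v,u=np.indices(W.shape); 
m=(W>.180)&(W<.2)&(u>465)&(u<530)&(v>70)&(v<300); q=P[m][:,:2]; 
l=cv2.fitLine(q.astype(np.float32),cv2.DIST_HUBER,0,.01,.01).ravel(); print('rod n',m.sum(),l,'yaw',np.arctan2(-l[0]*np.sign(l[1]),abs(l[1])),'zmax',np.percentile(W[m],95))
m=(W>.19)&(W<.22)&(np.hypot(u-508,v-35)<18); print('ball',P[m].mean(0),m.sum())
m=(W>.042)&(W<.050)&(np.hypot(u-343,v-168)<28); q=P[m]; print('collar',q.mean(0),(q.min(0)+q.max(0))/2,np.ptp(q,axis=0),m.sum())
m=(W>.066)&(W<.085)&(np.hypot(u-343,v-168)<28); q=P[m]; print('grip',q.mean(0),(q.min(0)+q.max(0))/2,np.ptp(q,axis=0),m.sum())
for nm,v0,v1 in(('socket',128,198),('notch',56,122)):
    m=(W>.036)&(W<.0435)&(u>300)&(u<375)&(v>v0)&(v<v1); q=P[m]; r=cv2.minAreaRect((q[:,:2]*1000).astype(np.float32)); print(nm,r,np.median(q[:,2]),m.sum())
    x0,y0=np.percentile(q,2,axis=0)[:2],np.percentile(q,98,axis=0)[:2];print(x0,y0)
m=(W>.010)&(W<.022)&(u>372)&(u<485)&(v>30)&(v<310); q=P[m]; print('board',cv2.minAreaRect((q[:,:2]*1000).astype(np.float32)))
E
```

```text
rod n 3481 [0.19715202 0.9803729  0.5909706  0.18170899] yaw -0.19845209 zmax 0.1954326019774411
ball [0.60742318 0.26998521 0.19872953] 994
collar [0.49066044 0.18026259 0.04565273] [0.49203168 0.17698189 0.04596295] [0.04619712 0.04535045 0.00790731] 896
grip [0.49039574 0.17926873 0.07474141] [0.49032908 0.17835177 0.07178509] [0.01543055 0.01517909 0.01131224] 190
socket ((490.38531494140625, 177.20347595214844), (72.49925231933594, 58.11979675292969), 78.79879760742188) 0.03972999927841221 1978
[0.4596874  0.14084503] [0.52135836 0.21431801]
notch ((506.6335754394531, 260.4621887207031), (58.05589294433594, 57.84083938598633), 78.69905090332031) 0.0397547980502547 1721
[0.47735683 0.2307125 ] [0.53707781 0.29076875]
board ((579.7310791015625, 118.80829620361328), (349.95526123046875, 121.31659698486328), 78.85978698730469)
```

```bash
python3 - <<'E'
from h import *
go(.4903,.178,.10,-.196)
E
```

```text
t 2.15 pos [0.468  0.1938 0.2969] grip 0.996 F [ 0.2  0.1 -0.6]
x [ 0.965 -0.263 -0.009] z [-0.013 -0.012 -1.   ]
shift cm [ 2.75  0.64 19.68] yaw -0.266 turn -0.06995489268303023 q7 -0.74
```

servo_tool(
  deltas=[
    [[0.7,0.16,2.5],-0.02,8.5],
    [[0.7,0.16,2.5],-0.02,8.5],
    [[0.7,0.16,2.5],-0.02,8.5],
    [[0.7,0.16,2.5],0,8.5],
    [[0,0,2.5],0,8.5],
    [[0,0,2.5],0,8.5],
    [[0,0,2.5],0,8.5],
    [[0,0,1.5],0,8.5],
    [[0,0,0],0,8.5],
    [[0,0,0],0,8.5],
  ],
)

```text
clock: 2.98
position: [0.4916, 0.178, 0.0983]
ee_rot: [0.996, -0.086, -0.006, 0.007]
ft_force: [0.4, 1.2, 0.5]
grip_width: 0.995
```

```bash
python3 - <<'E'
from h import *
go(.4903,.178,.05,-.196)
E
```

```text
t 2.98 pos [0.4916 0.178  0.0983] grip 0.995 F [0.4 1.2 0.5]
x [ 0.985 -0.172 -0.011] z [-0.013 -0.012 -1.   ]
shift cm [-0.08 -0.05  4.83] yaw -0.173 turn 0.023137786242380276 q7 -0.54
```

servo_tool(
  deltas=[
    [[-0.08,-0.05,1.6],0.02,8.5],
    [[0,0,1.6],0,8.5],
    [[0,0,1.5],0,8.5],
    [[0,0,0],0,8.5],
    [[0,0,0],0,1.0],
    [[0,0,0],0,1.0],
    [[0,0,0],0,1.0],
    [[0,0,0],0,1.0],
    [[0,0,0],0,1.0],
    [[0,0,0],0,1.0],
    [[0,0,0],0,1.0],
    [[0,0,0],0,1.0],
  ],
  force=50,
)

```text
clock: 3.98
position: [0.4934, 0.1825, 0.0617]
ee_rot: [0.996, -0.091, -0.003, 0.002]
ft_force: [-0.6, 0.5, -1.1]
grip_width: 0.16
```

servo_tool(
  deltas=[
    [[0,0,0],0,1.0],
    [[0,0,-1.5],0,1.0],
    [[0,0,-1.5],0,1.0],
    [[0,0,-1.5],0,1.0],
    [[0,0,0],0,1.0],
  ],
)

```text
clock: 4.4
position: [0.4941, 0.1817, 0.1077]
ee_rot: [0.996, -0.091, -0.003, 0.003]
ft_force: [1.3, 0.2, -0.7]
grip_width: 0.162
```

```bash
python3 - <<'E'
from h import *
go(.506,.2607,.10,-.196)
im,d,c=cam('wrist'); cv2.imwrite('pics/w2.png',im)
E
```

```text
t 4.4 pos [0.4941 0.1817 0.1077] grip 0.162 F [ 1.3  0.2 -0.7]
x [ 0.983 -0.182 -0.005] z [-0.006 -0.005 -1.   ]
shift cm [-0.27 -7.99  0.72] yaw -0.183 turn 0.01273884866868169 q7 -0.56
```

View pics/w2.png

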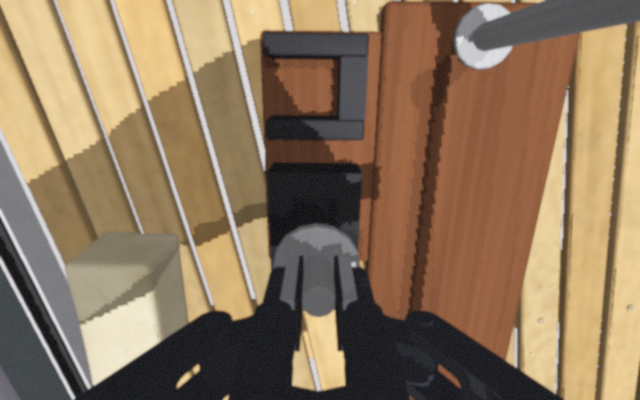

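```bash
python3 - <<'E'
from h import *
o,r=st()
im,d,c=cam('wrist'); P=pts(d,c); v,u=np.indices(d.shape)
for v0,v1,u0,u1 in((225,262,270,362),(292,315,303,330)):
  m=(v>v0)&(v<v1)&(u>u0)&(u<u1)&(P[...,2]>.06); q=P[m]; print(m.sum(),np.percentile(q,[2,50,98],axis=0))
m=(v>223)&(v<285)&(u>260)&(u<370)&(P[...,2]>.075)&(P[...,2]<.12); q=P[m]
H=np.histogram(q[:,2],bins=np.arange(.075,.125,.003));print(H)
# collar rim circle fit in image columns: use top arc points
zc=.09
m2=m&(abs(P[...,2]-np.median(P[228:250,300:330,2]))<.004); q=P[m2][:,:2]
hull=cv2.convexHull((q*1000).astype(np.float32)).reshape(-1,2); 
top=hull[hull[:,1]>np.percentile(q[:,1]*1000,60)]
A=np.c_[2*top,np.ones(len(top))]; s=np.linalg.lstsq(A,(top**2).sum(1),rcond=None)[0]; print('circle',s[:2],np.sqrt(s[2]+s[0]**2+s[1]**2),len(top),'z',np.median(P[m2][:,2]))
E
```

```text
t 4.45 pos [0.4935 0.1815 0.1063] grip 0.162 F [-0.1 -0.1 -1.6]
x [ 0.983 -0.182 -0.006] z [-0.007 -0.006 -1.   ]
2529 [[0.474636   0.1789925  0.0887979 ]
 [0.49432859 0.18982099 0.09194978]
 [0.51165141 0.19822074 0.11530093]]
556 [[0.48681117 0.17072946 0.12076505]
 [0.49212463 0.17653601 0.12188446]
 [0.49737851 0.18188806 0.12303874]]
(array([   0,    0,    0,    8,  176, 1990,  186,   79,   85,   87,  106,
        180,  252,  317,  315,    0]), array([0.075, 0.078, 0.081, 0.084, 0.087, 0.09 , 0.093, 0.096, 0.099,
       0.102, 0.105, 0.108, 0.111, 0.114, 0.117, 0.12 , 0.123]))
circle [491.70925522 177.33418385] 21.705148025445332 16 z 0.09179311399761769
```

```bash
python3 - <<'E'
from h import *
go(.5078,.2649,.106,-.196)
E
```

```text
t 4.5 pos [0.4928 0.1813 0.1052] grip 0.157 F [-0.1  0.5 -1.2]
x [ 0.983 -0.182 -0.008] z [-0.009 -0.007 -1.   ]
shift cm [-0.04 -8.49 -0.15] yaw -0.183 turn 0.01296633413706072 q7 -0.55
```

servo_tool(
  deltas=[
    [[0,-1.5,-0.1],0.01,1.0],
    [[0,-1.5,-0.1],0,1.0],
    [[0,-1.5,0],0,1.0],
    [[0,-1.5,0],0,1.0],
    [[0,-1.5,0],0,1.0],
    [[0,-1.0,0],0,1.0],
    [[0,0,0],0,1.0],
    [[0,0,0],0,1.0],
    [[0,0,0],0,1.0],
  ],
)

```text
clock: 5.25
position: [0.5075, 0.2715, 0.0998]
ee_rot: [0.995, -0.095, -0.007, 0.006]
ft_force: [0.0, -0.1, -1.1]
grip_width: 0.161
```

```bash
python3 - <<'E'
from h import *
go(.5078,.2649,.061,-.196)
E
```

```text
t 5.25 pos [0.5075 0.2715 0.0998] grip 0.161 F [ 0.  -0.1 -1.1]
x [ 0.982 -0.189 -0.013] z [-0.015 -0.011 -1.   ]
shift cm [0.2  0.59 3.89] yaw -0.19 turn 0.005874914956911059 q7 -0.68
```

servo_tool(
  deltas=[
    [[0.15,0.3,0],0,1.0],
    [[0,0.2,0.5],0,1.0],
    [[0,0,0.8],0,1.0],
    [[0,0,0.8],0,1.0],
    [[0,0,0.3],0,1.0],
  ],
)

```text
clock: 5.67
position: [0.5084, 0.2623, 0.0744]
ee_rot: [0.995, -0.097, -0.007, 0.006]
ft_force: [-0.8, -0.0, -1.1]
grip_width: 0.161
```

```bash
python3 - <<'E'
from h import *
go(.5078,.2649,.061,-.196)
E
```

```text
t 5.67 pos [0.5084 0.2623 0.0744] grip 0.161 F [-0.8 -0.  -1.1]
x [ 0.981 -0.193 -0.012] z [-0.014 -0.011 -1.   ]
shift cm [-0.09 -0.26  1.34] yaw -0.194 turn 0.0020993974854928155 q7 -0.66
```

servo_tool(
  deltas=[
    [[0,-0.2,0.5],0,1.0],
    [[0,0,0.5],0,1.0],
    [[0,0,0.2],0,1.0],
    [[0,0,0],0,1.0],
  ],
)

```text
clock: 6.0
position: [0.5081, 0.2636, 0.0609]
ee_rot: [0.995, -0.097, -0.008, 0.007]
ft_force: [-2.8, -3.0, 8.4]
grip_width: 0.162
```

```bash
python3 - <<'E'
from h import *
go(.5078,.2649,.061,-.196)
E
```

```text
t 6.0 pos [0.5081 0.2636 0.0609] grip 0.162 F [-2.8 -3.   8.4]
x [ 0.981 -0.194 -0.014] z [-0.016 -0.012 -1.   ]
shift cm [-0.06 -0.12 -0.01] yaw -0.195 turn 0.0011975848480041407 q7 -0.66
```

Contact at the right height. Release, rise.

servo_tool(
  deltas=[
    [[0,0,0],0,4],
    [[0,0,0],0,4],
    [[0,0,0],0,4],
    [[0,0,0],0,6],
    [[0,0,-1.5],0,6],
    [[0,0,-3],0,6],
    [[0,0,-4],0,6],
    [[0,0,-4],0,6],
    [[0,0,-4],0,6],
    [[0,0,-4],0,6],
    [[0,0,-3],0,6],
    [[0,0,0],0,6],
  ],
)

```text
clock: 7.0
position: [0.5101, 0.2659, 0.3035]
ee_rot: [0.995, -0.097, -0.01, 0.009]
ft_force: [0.8, -0.1, -0.8]
grip_width: 0.705
```

servo_tool(
  deltas=[
    [[-1,3.5,0],0,6],
    [[-1,3.5,0],0,6],
    [[-1,3.5,0],0,6],
    [[-1,3.5,0],0,6],
    [[-0.5,3.5,0],0,6],
    [[0,3,0],0,6],
    [[0,0,0],0,6],
    [[0,0,0],0,6],
  ],
)

```text
clock: 7.67
position: [0.4235, 0.0677, 0.3071]
ee_rot: [0.995, -0.095, -0.008, 0.007]
ft_force: [-0.3, 0.8, -0.2]
grip_width: 0.703
```

```bash
python3 - <<'E'
from h import *
go(.458,-.04,.25)
im,d,c=cam('wrist'); cv2.imwrite('pics/w3.png',im); P=pts(d,c);np.savez('w3.npz',im=im,P=P)
E
```

```text
t 7.67 pos [0.4235 0.0677 0.3071] grip 0.703 F [-0.3  0.8 -0.2]
x [ 0.982 -0.189 -0.015] z [-0.017 -0.012 -1.   ]
shift cm [5.51 9.83 5.77] yaw -0.191 turn None q7 -0.52
```

View pics/w3.png

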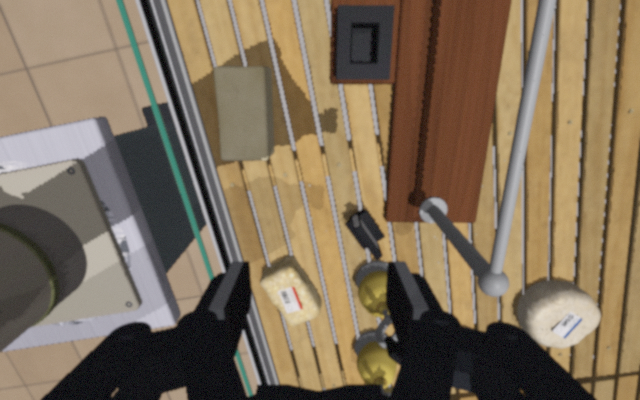

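```bash
python3 - <<'E'
from h import *
z=np.load('w3.npz'); P=z['P']; W=P[...,2]; v,u=np.indices(W.shape); b=(u>335)&(u<392)&(v>195)&(v<262)
for lo,hi in((.058,.075),(.026,.036)):
    m=b&(W>lo)&(W<hi); q=P[m]; print(m.sum(),np.median(q[:,2]),cv2.minAreaRect((q[:,:2]*1000).astype(np.float32)))
m=(W>.036)&(W<.0435)&(u>325)&(u<400)&(v>2)&(v<90); q=P[m]; print('socket',cv2.minAreaRect((q[:,:2]*1000).astype(np.float32)))
m=(W>.020)&(W<.038)&(u>345)&(u<385)&(v>15)&(v<70)
inn=(u>340)&(u<390)&(v>8)&(v<75)&(W<.033)&(W>.0); q=P[inn]; print('hole',inn.sum(),q.mean(0),cv2.minAreaRect((q[:,:2]*1000).astype(np.float32)))
E
```

```text
360 0.06704523136603716 ((459.4212341308594, -39.586326599121094), (10.20649528503418, 50.84303665161133), 24.022661209106445)
546 0.03061147788547715 ((459.2487487792969, -38.86304473876953), (33.94002151489258, 48.905338287353516), 23.569726943969727)
socket ((490.34942626953125, 177.22750854492188), (70.73725128173828, 58.107666015625), 78.93841552734375)
hole 879 [0.49267835 0.17845461 0.01464385] ((490.9690246582031, 177.49612426757812), (35.504703521728516, 25.317626953125), 78.66973876953125)
```

servo_tool(
  deltas=[
    [[1.0,1.8,1],0,6],
    [[1.0,1.8,2],0,6],
    [[1.0,1.8,2],0,6],
    [[1.0,1.8,2],0,6],
    [[1.0,1.8,2],0,6],
    [[0.5,1,2],0,6],
    [[0,0,2],-0.12,6],
    [[0,0,2],-0.12,6],
    [[0,0,1],-0.12,6],
    [[0,0,0],-0.12,6],
    [[0,0,0],-0.12,6],
    [[0,0,0],0,6],
  ],
)

```text
clock: 8.72
position: [0.4626, -0.0372, 0.1372]
ee_rot: [0.975, 0.223, -0.011, 0.007]
ft_force: [-0.4, -0.3, -0.4]
grip_width: 0.7
```

```bash
python3 - <<'E'
from h import *
go(.4593,-.0395,.040,.419)
E
```

```text
t 8.72 pos [ 0.4626 -0.0372  0.1372] grip 0.7 F [-0.4 -0.3 -0.4]
x [ 0.901  0.434 -0.024] z [-0.018 -0.019 -1.   ]
shift cm [-0.17 -0.02  9.72] yaw 0.449 turn 0.029858122942350462 q7 0.45
```

servo_tool(
  deltas=[
    [[-0.17,0,2],0.03,6],
    [[0,0,2],0,6],
    [[0,0,2],0,6],
    [[0,0,1.5],0,6],
    [[0,0,0.8],0,6],
    [[0,0,0],0,6],
  ],
)

```text
clock: 9.22
position: [0.4631, -0.035, 0.0508]
ee_rot: [0.98, 0.199, -0.009, 0.008]
ft_force: [-0.9, 0.6, 0.4]
grip_width: 0.7
```

```bash
python3 - <<'E'
from h import *
go(.4593,-.0395,.040,.419)
E
```

```text
t 9.22 pos [ 0.4631 -0.035   0.0508] grip 0.7 F [-0.9  0.6  0.4]
x [ 0.92   0.39  -0.021] z [-0.015 -0.02  -1.   ]
shift cm [-0.51  0.26  1.09] yaw 0.401 turn -0.017901522893070343 q7 0.47
```

servo_tool(
  deltas=[
    [[-0.45,0.25,0.5],-0.018,6],
    [[0,0,0.3],0,6],
    [[0,0,0],0,3],
    [[0,0,0],0,1.5],
    [[0,0,0],0,0.5],
    [[0,0,0],0,0.5],
    [[0,0,0],0,0.5],
    [[0,0,0],0,0.5],
    [[0,0,0],0,0.5],
    [[0,0,0],0,0.5],
    [[0,0,0],0,0.5],
  ],
)

```text
clock: 10.13
position: [0.4634, -0.0369, 0.0462]
ee_rot: [0.979, 0.205, -0.007, 0.008]
ft_force: [0.8, 0.5, -0.8]
grip_width: 0.079
```

servo_tool(
  deltas=[
    [[0,0,-1.5],0,0.5],
    [[0,0,-2],0,0.5],
    [[0,0,-2],0,0.5],
    [[0,0,-2],0,0.5],
    [[0,0,-1],0,0.5],
    [[0,0,0],0,0.5],
  ],
)

```text
clock: 10.63
position: [0.4626, -0.0358, 0.1335]
ee_rot: [0.979, 0.204, -0.009, 0.009]
ft_force: [-0.4, -0.2, -0.5]
grip_width: 0.079
```

```bash
python3 - <<'E'
from h import *
go(.4904,.1773,.13,-.196)
im,d,c=cam('wrist'); cv2.imwrite('pics/w4.png',im);P=pts(d,c);np.savez('w4.npz',im=im,P=P)
E
```

```text
t 10.63 pos [ 0.4626 -0.0358  0.1335] grip 0.079 F [-0.4 -0.2 -0.5]
x [ 0.916  0.4   -0.021] z [-0.014 -0.021 -1.   ]
shift cm [ 11.07 -18.42  -0.13] yaw 0.411 turn 0.6072806987250337 q7 0.41
```

View pics/w4.png

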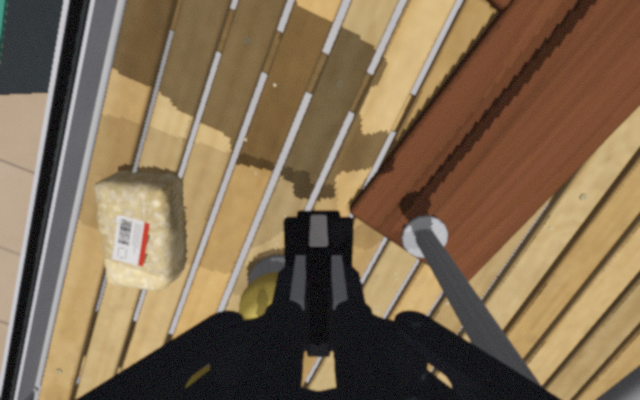

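```bash
python3 - <<'E'
from h import *
o,r=st()
P=np.load('w4.npz')['P']; T=r.inv().apply((P.reshape(-1,3)-np.array([.4626,-.0358,.1335]))).reshape(P.shape)
v,u=np.indices(P.shape[:2])
for x in (312,318,324):
    print([tuple(np.round(T[k,x]*1000,0).astype(int)) for k in range(205,365,8)])
m=(u>275)&(u<360)&(v>205)&(v<255)&(abs(T[...,2]-.0155)<.004); q=T[m]; print(m.sum(),np.percentile(q,[1,50,99],axis=0)*1000)
E
```

```text
t 10.68 pos [ 0.4623 -0.0358  0.1326] grip 0.079 F [ 0.5  0.1 -0.9]
x [ 0.916  0.4   -0.022] z [-0.015 -0.021 -1.   ]
[(np.int64(-7), np.int64(40), np.int64(214)), (np.int64(-3), np.int64(-15), np.int64(38)), (np.int64(-3), np.int64(-24), np.int64(3)), (np.int64(-3), np.int64(-24), np.int64(-5)), (np.int64(-2), np.int64(-24), np.int64(-14)), (np.int64(-2), np.int64(-24), np.int64(-21)), (np.int64(-2), np.int64(-21), np.int64(-22)), (np.int64(-2), np.int64(-18), np.int64(-23)), (np.int64(-2), np.int64(-14), np.int64(-22)), (np.int64(-2), np.int64(-11), np.int64(-22)), (np.int64(-2), np.int64(-7), np.int64(-22)), (np.int64(-2), np.int64(-5), np.int64(-24)), (np.int64(-2), np.int64(0), np.int64(-22)), (np.int64(-3), np.int64(4), np.int64(-22)), (np.int64(-3), np.int64(8), np.int64(-22)), (np.int64(-3), np.int64(11), np.int64(-23)), (np.int64(-3), np.int64(16), np.int64(-21)), (np.int64(-3), np.int64(19), np.int64(-22)), (np.int64(-3), np.int64(23), np.int64(-23)), (np.int64(-6), np.int64(169), np.int64(135))]
[(np.int64(0), np.int64(12), np.int64(133)), (np.int64(0), np.int64(-16), np.i
[... 1123 characters left out ...]
nt64(2), np.int64(-18), np.int64(-23)), (np.int64(2), np.int64(-14), np.int64(-22)), (np.int64(2), np.int64(-12), np.int64(-23)), (np.int64(2), np.int64(-8), np.int64(-22)), (np.int64(2), np.int64(-4), np.int64(-22)), (np.int64(2), np.int64(-1), np.int64(-23)), (np.int64(2), np.int64(3), np.int64(-22)), (np.int64(2), np.int64(7), np.int64(-23)), (np.int64(2), np.int64(12), np.int64(-21)), (np.int64(2), np.int64(15), np.int64(-23)), (np.int64(2), np.int64(19), np.int64(-23)), (np.int64(2), np.int64(24), np.int64(-21)), (np.int64(6), np.int64(171), np.int64(137))]
1784 [[-16.51818009 -23.4856035   12.40066446]
 [  1.53832191 -13.3309921   13.93867667]
 [ 16.73305684  -2.53000506  17.50069958]]
```

servo_tool(
  deltas=[
    [[1.0,-1.65,-0.1],0,0.5],
    [[1.0,-1.65,-0.1],0,0.5],
    [[1.0,-1.65,-0.1],0,0.5],
    [[1.0,-1.65,-0.1],0,0.5],
    [[1.0,-1.65,-0.1],0,0.5],
    [[1.0,-1.65,-0.1],0,0.5],
    [[1.0,-1.65,-0.1],0,0.5],
    [[1.0,-1.65,-0.1],0,0.5],
    [[1.0,-1.65,-0.1],0,0.5],
    [[1.0,-1.65,-0.1],0,0.5],
    [[0.6,-0.9,0],0,0.5],
    [[0,0,0],0,0.5],
  ],
)

```text
clock: 11.68
position: [0.4852, 0.1722, 0.1236]
ee_rot: [0.979, 0.202, -0.018, 0.01]
ft_force: [-0.1, -0.2, -1.0]
grip_width: 0.08
```

servo_tool(
  deltas=[
    [[0,0,0],0.1,0.5],
    [[0,0,0],0.1,0.5],
    [[0,0,0],0.1,0.5],
    [[0,0,0],0.1,0.5],
    [[0,0,0],0.1,0.5],
    [[0,0,0],0.06,0.5],
    [[0,0,0],0,0.5],
    [[0,0,0],0,0.5],
  ],
)

```text
clock: 12.35
position: [0.4829, 0.1621, 0.1177]
ee_rot: [0.995, -0.092, -0.017, 0.019]
ft_force: [0.1, -0.2, -1.7]
grip_width: 0.078
```

```bash
python3 - <<'E'
from h import *
go(.4914,.1795,.095,-.196)
E
```

```text
t 12.35 pos [0.4829 0.1621 0.1177] grip 0.078 F [ 0.1 -0.2 -1.7]
x [ 0.982 -0.184 -0.031] z [-0.038 -0.034 -0.999]
shift cm [ 0.59 -1.96  2.18] yaw -0.185 turn 0.011052384284097272 q7 -0.52
```

servo_tool(
  deltas=[
    [[0.7,-1.0,0.5],0.01,0.5],
    [[0,-0.95,0.8],0,0.5],
    [[0,0,0.3],0,0.5],
  ],
)

```text
clock: 12.6
position: [0.4931, 0.1779, 0.0999]
ee_rot: [0.995, -0.095, -0.017, 0.019]
ft_force: [-0.5, -0.3, -1.5]
grip_width: 0.081
```

```bash
python3 - <<'E'
from h import *
go(.4924,.1803,.085,-.196)
o,r=st()
im,d,c=cam('wrist'); cv2.imwrite('pics/w5.png',im);P=pts(d,c)
T=r.inv().apply((P.reshape(-1,3)-o['position'])).reshape(P.shape)
v,u=np.indices(d.shape); m=(u>275)&(u<360)&(v>200)&(v<255)&(abs(T[...,2]-.0145)<.004); q=T[m]; print(m.sum(),np.percentile(q,[1,50,99],axis=0)*1000)
c0=np.array([(np.percentile(q[:,0],1)+np.percentile(q[:,0],99))/2,np.percentile(q[:,1],1)+.023,.0145]); print('collar centre world',r.apply(c0)+o['position'])
m=(P[...,2]>.036)&(P[...,2]<.044)&(u>220)&(u<420)&(v<260)&(v>100);q=P[m]; print(m.sum(),cv2.minAreaRect((q[:,:2]*1000).astype(np.float32)))
go(.4924,.1803,.085,-.196)
E
```

```text
t 12.6 pos [0.4931 0.1779 0.0999] grip 0.081 F [-0.5 -0.3 -1.5]
x [ 0.981 -0.19  -0.031] z [-0.038 -0.034 -0.999]
shift cm [-0.07 -0.28  1.48] yaw -0.192 turn 0.004349859720434779 q7 -0.52
t 12.6 pos [0.4931 0.1779 0.0999] grip 0.081 F [-0.5 -0.3 -1.5]
x [ 0.981 -0.19  -0.031] z [-0.038 -0.034 -0.999]
1785 [[-16.49013014 -23.6446566   11.68759309]
 [  2.25011434 -13.37254389  13.96944119]
 [ 16.73357954  -2.62553096  17.81683865]]
collar centre world [0.49283372 0.17805137 0.08538839]
6997 ((494.6277770996094, 199.5297088623047), (98.9788818359375, 58.243751525878906), 78.94442749023438)
t 12.65 pos [0.493  0.1768 0.0997] grip 0.081 F [-1.2 -0.  -1.1]
x [ 0.981 -0.191 -0.031] z [-0.038 -0.035 -0.999]
shift cm [-0.08 -0.39  1.46] yaw -0.192 turn 0.0036073846596464954 q7 -0.52
```

View pics/w5.png

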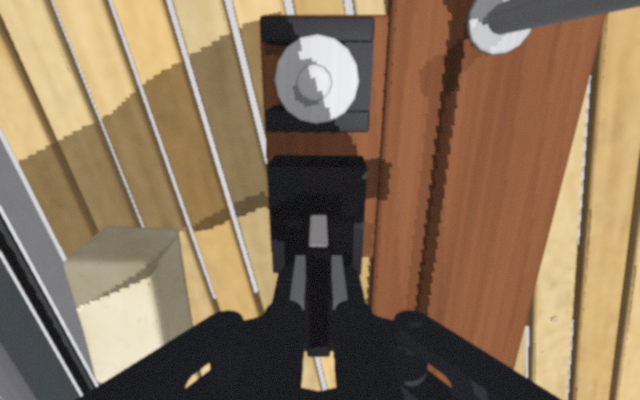

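servo_tool(
  deltas=[
    [[-0.1,-0.33,0.5],0,0.5],
    [[0,-0.1,0.5],0,0.5],
    [[0,-0.08,0.1],0,0.5],
  ],
)

```text
clock: 12.9
position: [0.4918, 0.1808, 0.0872]
ee_rot: [0.995, -0.095, -0.018, 0.02]
ft_force: [-0.7, 0.1, -1.4]
grip_width: 0.078
```

```bash
python3 - <<'E'
from h import *
go(.4922,.1795,.0595,-.196)
E
```

```text
t 12.9 pos [0.4918 0.1808 0.0872] grip 0.078 F [-0.7  0.1 -1.4]
x [ 0.981 -0.19  -0.032] z [-0.039 -0.036 -0.999]
shift cm [ 0.15 -0.    2.77] yaw -0.191 turn 0.005168411625479763 q7 -0.52
```

servo_tool(
  deltas=[
    [[0.05,0,0.5],0.005,0.5],
    [[0.03,-0.05,0.4],0,0.5],
  ],
)

```text
clock: 13.07
position: [0.4923, 0.1807, 0.0777]
ee_rot: [0.995, -0.097, -0.018, 0.02]
ft_force: [-0.7, -1.6, 0.5]
grip_width: 0.075
```

```bash
python3 - <<'E'
from h import *
go(.4922,.1795,.0595,-.196)
E
```

```text
t 13.07 pos [0.4923 0.1807 0.0777] grip 0.075 F [-0.7 -1.6  0.5]
x [ 0.98  -0.194 -0.032] z [-0.039 -0.035 -0.999]
shift cm [0.07 0.04 1.83] yaw -0.196 turn 0.00023745656747742316 q7 -0.52
```

Plug is ~7 mm in with small lateral force; continue.

servo_tool(
  deltas=[
    [[0.03,0.03,0.5],0,0.5],
    [[0.03,0,0.5],0,0.5],
    [[0.03,0,0.5],0,0.5],
    [[0.02,0,0.4],0,0.5],
  ],
)

```text
clock: 13.4
position: [0.4923, 0.1794, 0.0592]
ee_rot: [0.995, -0.098, -0.019, 0.019]
ft_force: [-31.1, -10.6, 84.1]
grip_width: 0.081
```

```bash
python3 - <<'E'
from h import *
go(.4922,.1795,.0595,-.196)
E
```

```text
t 13.4 pos [0.4923 0.1794 0.0592] grip 0.081 F [-31.1 -10.6  84.1]
x [ 0.98  -0.195 -0.034] z [-0.041 -0.034 -0.999]
shift cm [-0.01 -0.01 -0.03] yaw -0.196 turn -0.00016428661166623115 q7 -0.5
```

servo_tool(
  deltas=[
    [[0,0,-0.15],0,0.5],
    [[0,0,0],0,2],
    [[0,0,0],0,4],
    [[0,0,0],0,4],
    [[0,0,0],0,4],
    [[0,0,-1],0,4],
    [[0,0,-2],0,5],
    [[0,0,-4],0,5],
    [[0,0,-4],0,5],
    [[0,0,-4],0,5],
    [[0,0,-4],0,5],
    [[0,0,-4],0,5],
  ],
)

```text
clock: 14.4
position: [0.4977, 0.1845, 0.2932]
ee_rot: [0.995, -0.099, -0.025, 0.024]
ft_force: [1.4, 0.2, -0.2]
grip_width: 0.588
```

servo_tool(
  deltas=[
    [[-1.5,3.5,-1],0,5],
    [[-1,3.5,-1],0,5],
    [[-1,3.5,-1],0,5],
    [[-1,3.5,-1],0,5],
    [[0,3.5,0],0,5],
    [[0,3.5,0],0,5],
    [[0,0,0],0,5],
    [[0,0,0],0,5],
  ],
)

```text
clock: 15.07
position: [0.414, -0.019, 0.362]
ee_rot: [0.995, -0.099, -0.015, 0.018]
ft_force: [-0.2, 0.4, -1.2]
grip_width: 0.587
```

```bash
python3 - <<'E'
from h import *
st()
im,d,c=cam('wrist'); cv2.imwrite('pics/w6.png',im);P=pts(d,c); np.savez('w6.npz',im=im,P=P)
E
```

```text
t 15.07 pos [ 0.414 -0.019  0.362] grip 0.587 F [-0.2  0.4 -1.2]
x [ 0.98  -0.198 -0.027] z [-0.034 -0.032 -0.999]
```

View pics/w6.png

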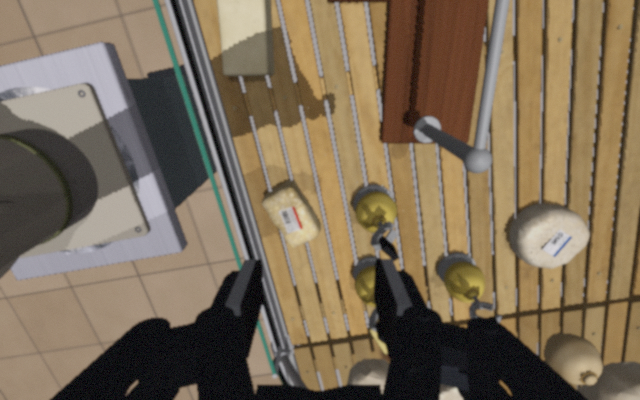

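```bash
python3 - <<'E'
from h import *
z=np.load('w6.npz'); P=z['P']; W=P[...,2]; v,u=np.indices(W.shape)
cv2.imwrite('pics/c6.png',cv2.resize(z['im'][180:330,340:500],None,fx=5,fy=4,interpolation=cv2.INTER_CUBIC)[:600,:800])
for nm,(u0,u1,v0,v1) in {'A':(355,402,185,265),'C':(440,500,250,325)}.items():
    b=(u>u0)&(u<u1)&(v>v0)&(v<v1)
    m=b&(W>.140)&(W<.168);q=P[m]; print(nm,'tab',m.sum(),np.percentile(q[:,2],95),cv2.minAreaRect((q[:,:2]*1000).astype(np.float32)), cv2.fitLine(q[:,:2].astype(np.float32),cv2.DIST_L2,0,.01,.01).ravel())
    m=b&(W>.003)&(W<.014);q=P[m]; print('saucer',m.sum(),cv2.minEnclosingCircle((q[:,:2]*1000).astype(np.float32)))
E
```

```text
A tab 234 0.1606217250546765 ((465.4073791503906, -130.00616455078125), (8.589333534240723, 21.892276763916016), 35.276451110839844) [ 0.6274803  -0.7786324   0.46524397 -0.12791929]
saucer 381 ((453.165283203125, -167.43441772460938), 68.46047973632812)
C tab 3 0.142472895776128 ((582.0203247070312, -255.88746643066406), (0.2050435096025467, 1.7322441339492798), 73.9367446899414) [ 0.94527626 -0.32627106  0.58181506 -0.25586393]
saucer 357 ((579.021484375, -265.466796875), 29.734262466430664)
```

View pics/c6.png

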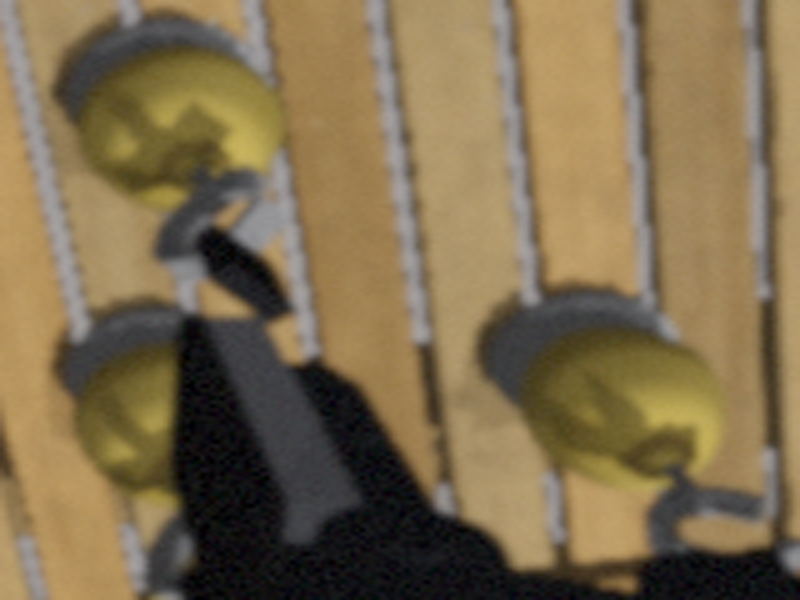

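```bash
python3 - <<'E'
from h import *
go(.4654,-.130,.20,.616)
E
```

```text
t 15.12 pos [ 0.4142 -0.0196  0.3622] grip 0.586 F [-0.1 -1.5  0.5]
x [ 0.98  -0.199 -0.027] z [-0.034 -0.032 -0.999]
shift cm [ 7.65  9.18 16.39] yaw -0.2 turn -0.8163516685619179 q7 -0.42
```

servo_tool(
  deltas=[
    [[1.5,1.8,2],0,5],
    [[1.5,1.8,2],0,5],
    [[1.5,1.8,2],0,5],
    [[1.5,1.8,2],0,5],
    [[1.3,1.5,2],0,5],
    [[0,0,1],-0.12,5],
    [[0,0,1],-0.12,5],
    [[0,0,1],-0.12,5],
    [[0,0,0],-0.12,5],
    [[0,0,0],-0.12,5],
    [[0,0,0],-0.12,5],
    [[0,0,0],-0.08,5],
  ],
)

```text
clock: 16.12
position: [0.4697, -0.1184, 0.2274]
ee_rot: [0.948, 0.316, -0.024, 0.013]
ft_force: [0.4, -0.0, -0.4]
grip_width: 0.587
```

```bash
python3 - <<'E'
from h import *
go(.4654,-.130,.138,.616)
im,d,c=cam('wrist'); cv2.imwrite('pics/w7.png',im);P=pts(d,c); np.savez('w7.npz',im=im,P=P)
# top-camera recheck of hangers
im,d,c=cam('top'); P=pts(d,c); W=P[...,2]; v,u=np.indices(W.shape)
for nm,(u0,u1,v0,v1) in {'B':(380,425,240,285),'C':(385,425,190,228),'A':(330,372,238,272)}.items():
    b=(u>u0)&(u<u1)&(v>v0)&(v<v1); m=b&(W>.142)&(W<.168); q=P[m]
    if len(q)>5: print(nm,m.sum(),q.mean(0),cv2.minAreaRect((q[:,:2]*1000).astype(np.float32)))
E
```

```text
t 16.12 pos [ 0.4697 -0.1184  0.2274] grip 0.587 F [ 0.4 -0.  -0.4]
x [ 0.799  0.598 -0.054] z [-0.037 -0.04  -0.999]
shift cm [-0.56  0.58  8.99] yaw 0.643 turn 0.02669219365729214 q7 0.78
B 42 [ 0.44452527 -0.2473468   0.15831039] ((444.9426574707031, -248.6663360595703), (7.938672065734863, 22.434574127197266), 38.9970588684082)
C 47 [ 0.57818435 -0.26524837  0.15650274] ((578.7152709960938, -265.55462646484375), (21.50060272216797, 7.038215160369873), 87.86719512939453)
```

servo_tool(
  deltas=[
    [[-0.5,0.5,1.5],0.025,5],
    [[0,0,1.8],0,5],
    [[0,0,1.8],0,5],
    [[0,0,1.5],0,5],
    [[0,0,0.8],0,5],
  ],
)

```text
clock: 16.63
position: [0.469, -0.126, 0.1529]
ee_rot: [0.955, 0.294, -0.022, 0.015]
ft_force: [0.3, 0.2, -0.5]
grip_width: 0.584
```

```bash
python3 - <<'E'
from h import *
go(.4655,-.1295,.139,.616)
E
```

```text
t 16.63 pos [ 0.469  -0.126   0.1529] grip 0.584 F [ 0.3  0.2 -0.5]
x [ 0.826  0.562 -0.051] z [-0.033 -0.041 -0.999]
shift cm [-0.41  0.07  1.42] yaw 0.597 turn -0.01880235118803686 q7 0.82
```

servo_tool(
  deltas=[
    [[-0.4,0.05,0.6],-0.018,5],
    [[0,0,0.6],0,5],
    [[0,0,0],0,3],
    [[0,0,0],0,1.5],
    [[0,0,0],0,0.5],
    [[0,0,0],0,0.5],
    [[0,0,0],0,0.5],
    [[0,0,0],0,0.5],
    [[0,0,0],0,0.5],
    [[0,0,0],0,0.5],
  ],
  force=70,
)

```text
clock: 17.47
position: [0.4665, -0.1283, 0.1414]
ee_rot: [0.953, 0.301, -0.022, 0.015]
ft_force: [0.2, -0.1, -2.3]
grip_width: 0.075
```

```bash
python3 - <<'E'
from h import *
R0=np.array([[.981,.194],[-.194,.981]])
go(.4655,-.1295,.139,.616)
for y in(-.11,-.04,.035):
  for x in (-.06,0): print(y,x,np.array([.579,.1188])+R0@[x,y])
E
```

```text
t 17.47 pos [ 0.4665 -0.1283  0.1414] grip 0.075 F [ 0.2 -0.1 -2.3]
x [ 0.818  0.574 -0.05 ] z [-0.032 -0.042 -0.999]
shift cm [-0.14  0.04  0.25] yaw 0.612 turn -0.004129225547250925 q7 0.84
-0.11 -0.06 [0.4988  0.02253]
-0.11 0 [0.55766 0.01089]
-0.04 -0.06 [0.51238 0.0912 ]
-0.04 0 [0.57124 0.07956]
0.035 -0.06 [0.52693  0.164775]
0.035 0 [0.58579  0.153135]
```

servo_tool(
  deltas=[
    [[0,0,-1.5],0,0.5],
    [[0,0,-1.8],0,0.5],
    [[0,0,-1.8],0.11,0.5],
    [[0,0,-1.8],0.11,0.5],
    [[0,0,-1.8],0.11,0.5],
    [[0,0,-1.8],0.11,0.5],
    [[0,0,-1.8],0.11,0.5],
    [[0,0,-0.5],0.11,0.5],
    [[0,0,-0.3],0.11,0.5],
  ],
)

```text
clock: 18.22
position: [0.4678, -0.1231, 0.2761]
ee_rot: [0.995, -0.095, -0.017, 0.023]
ft_force: [-0.9, 0.7, -3.1]
grip_width: 0.072
```

```bash
python3 - <<'E'
from h import *
go(.5327,.1942,.25,-.196)
E
```

```text
t 18.22 pos [ 0.4678 -0.1231  0.2761] grip 0.072 F [-0.9  0.7 -3.1]
x [ 0.981 -0.19  -0.03 ] z [-0.039 -0.042 -0.998]
shift cm [  0.41 -32.48   1.02] yaw -0.191 turn 0.004531209653990231 q7 -0.07
```

servo_tool(
  deltas=[
    [[-0.4,-2,0],0,0.5],
    [[-0.4,-3.3,0],0,0.5],
    [[-0.3,-3.5,0],0,0.5],
    [[0,-3.5,0],0,0.5],
    [[0,-3.5,0],0,0.5],
    [[0,-3.5,0],0,0.5],
    [[0,-3.5,0],0,0.5],
    [[0,-3.5,0],0,0.5],
    [[0,-2.5,0],0,0.5],
    [[0,-1.5,0],0,0.5],
  ],
)

```text
clock: 19.05
position: [0.5188, 0.1824, 0.262]
ee_rot: [0.994, -0.106, -0.017, 0.022]
ft_force: [-1.3, 0.0, -2.4]
grip_width: 0.074
```

```bash
python3 - <<'E'
from h import *
go(.5327,.1942,.219,-.196)
E
```

```text
t 19.05 pos [0.5188 0.1824 0.262 ] grip 0.074 F [-1.3  0.  -2.4]
x [ 0.977 -0.212 -0.029] z [-0.038 -0.039 -0.998]
shift cm [ 1.23 -1.65  4.19] yaw -0.213 turn -0.01721913207195902 q7 -0.54
```

servo_tool(
  deltas=[
    [[0.4,-0.8,1.0],-0.01,0.5],
    [[0.4,-0.7,1.2],-0.007,0.5],
    [[0.3,-0.4,1.0],0,0.5],
    [[0,0,0.4],0,0.5],
  ],
)

```text
clock: 19.38
position: [0.5326, 0.2018, 0.2227]
ee_rot: [0.995, -0.095, -0.017, 0.022]
ft_force: [-1.0, -0.4, -2.6]
grip_width: 0.075
```

```bash
python3 - <<'E'
from h import *
go(.5327,.1942,.219,-.196)
im,d,c=cam('wrist'); cv2.imwrite('pics/w8.png',im);P=pts(d,c); np.savez('w8.npz',im=im,P=P)
W=P[...,2]; v,u=np.indices(W.shape)
m=(W>.180)&(W<.2)&(P[...,1]>.19)&(P[...,1]<.26)&(P[...,0]>.56)&(P[...,0]<.63); q=P[m][:,:2].astype(np.float32); print('rod',m.sum(),cv2.fitLine(q,cv2.DIST_HUBER,0,.01,.01).ravel(),np.percentile(W[m],95))
go(.5327,.1942,.219,-.196)
E
```

```text
t 19.38 pos [0.5326 0.2018 0.2227] grip 0.075 F [-1.  -0.4 -2.6]
x [ 0.982 -0.189 -0.03 ] z [-0.038 -0.041 -0.998]
shift cm [0.17 0.73 0.4 ] yaw -0.19 turn 0.0057681703164238485 q7 -0.51
rod 2958 [0.19721934 0.9803594  0.6008381  0.2276028 ] 0.19547093416009204
t 19.43 pos [0.5322 0.2012 0.2224] grip 0.072 F [-0.6  0.9 -2.5]
x [ 0.981 -0.189 -0.031] z [-0.039 -0.041 -0.998]
shift cm [0.19 0.66 0.36] yaw -0.191 turn 0.0052739394583807275 q7 -0.51
```

View pics/w8.png

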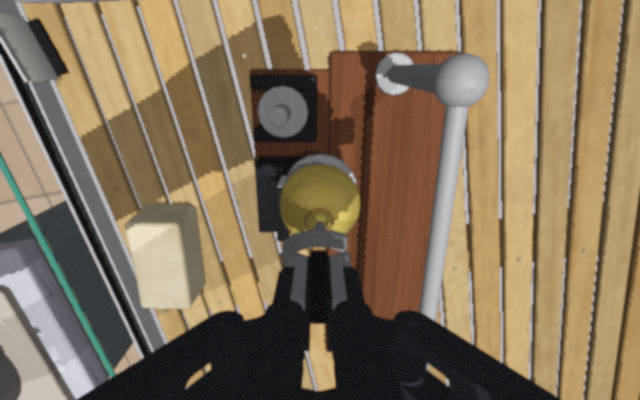

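```bash
python3 - <<'E'
from h import *
im=cv2.imread('pics/w8.png'); cv2.imwrite('pics/c8.png',cv2.convertScaleAbs(cv2.resize(im[205:275,265:375],None,fx=7,fy=7,interpolation=cv2.INTER_CUBIC),alpha=1.6,beta=20))
E
```

```text
(no output)
```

View pics/c8.png

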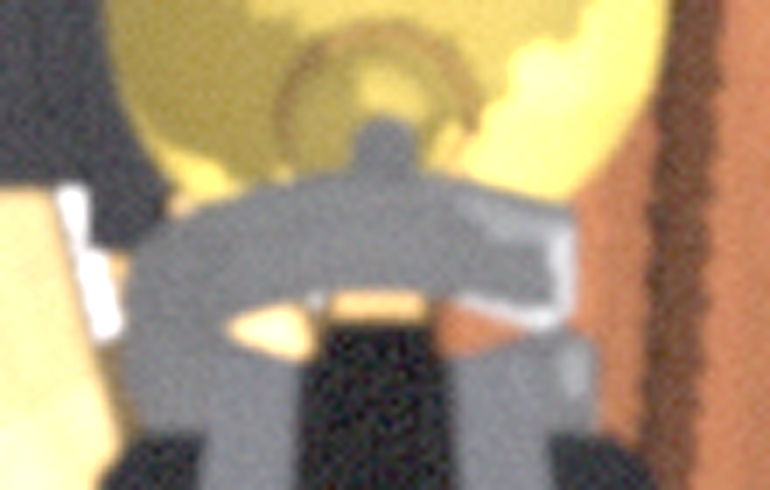

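servo_tool(
  deltas=[
    [[1.1,0,0],0.005,0.5],
    [[1.1,0,0],0,0.5],
    [[0.8,0,0],0,0.5],
  ],
)

```text
clock: 19.68
position: [0.5615, 0.1931, 0.2222]
ee_rot: [0.995, -0.098, -0.018, 0.022]
ft_force: [0.4, -0.7, -2.6]
grip_width: 0.074
```

```bash
cat >> h.py <<'E'
def sf(mid=(.5790,.1188),yaw=-.196):
    o,r=st(); d=np.array(o['position'][:2])-mid; c,s=np.cos(yaw),np.sin(yaw)
    X=r.as_matrix()[:,0]; print('stand x,y mm',np.round([1000*(c*d[0]+s*d[1]),1000*(-s*d[0]+c*d[1])],1),'z mm',np.round(o['position'][2]*1000,1),'yaw',np.round(np.arctan2(X[1],X[0]),3))
E
python3 -c "
from h import *
sf()"
```

```text
t 19.68 pos [0.5615 0.1931 0.2222] grip 0.074 F [ 0.4 -0.7 -2.6]
x [ 0.98  -0.196 -0.032] z [-0.04  -0.041 -0.998]
stand x,y mm [-31.7  69.5] z mm 222.2 yaw -0.198
```

servo_tool(
  deltas=[
    [[0.3,0,0.35],0,0.5],
    [[0.6,0,0.05],0,0.5],
    [[0.6,0,0],0,0.5],
  ],
)

```text
clock: 19.93
position: [0.5784, 0.1876, 0.2186]
ee_rot: [0.995, -0.1, -0.017, 0.022]
ft_force: [-1.1, -0.6, -2.8]
grip_width: 0.07
```

```bash
python3 -c "
from h import *
sf()"
```

```text
t 19.93 pos [0.5784 0.1876 0.2186] grip 0.07 F [-1.1 -0.6 -2.8]
x [ 0.979 -0.2   -0.03 ] z [-0.039 -0.041 -0.998]
stand x,y mm [-14.   67.4] z mm 218.6 yaw -0.201
```

servo_tool(
  deltas=[
    [[0.6,0,0],0,0.5],
    [[0.6,0,0],0,0.5],
    [[0.15,0,0.1],0,0.5],
  ],
)

```text
clock: 20.18
position: [0.5938, 0.1839, 0.2174]
ee_rot: [0.995, -0.1, -0.017, 0.022]
ft_force: [0.5, 0.2, -2.4]
grip_width: 0.078
```

```bash
python3 -c "
from h import *
sf()"
```

```text
t 20.18 pos [0.5938 0.1839 0.2174] grip 0.078 F [ 0.5  0.2 -2.4]
x [ 0.979 -0.2   -0.029] z [-0.038 -0.041 -0.998]
stand x,y mm [ 1.8 66.7] z mm 217.4 yaw -0.202
```

Rod is inside the ring. Lower ~9 mm until contact.

servo_tool(
  deltas=[
    [[-0.1,0,0.3],0,0.5],
    [[0,0,0.3],0,0.5],
    [[0,0,0.2],0,0.5],
  ],
)

```text
clock: 20.43
position: [0.5929, 0.1835, 0.2087]
ee_rot: [0.995, -0.101, -0.017, 0.022]
ft_force: [0.5, 0.6, -2.6]
grip_width: 0.079
```

```bash
python3 -c "
from h import *
sf()"
```

```text
t 20.43 pos [0.5929 0.1835 0.2087] grip 0.079 F [ 0.5  0.6 -2.6]
x [ 0.979 -0.201 -0.029] z [-0.038 -0.041 -0.998]
stand x,y mm [ 1.  66.2] z mm 208.7 yaw -0.202
```

servo_tool(
  deltas=[
    [[0,0,0.08],0,0.5],
    [[0,0,0],0,1.6],
    [[0,0,0],0,2.5],
    [[0,0,0],0,3.5],
    [[0,0,0],0,4.0],
    [[0,0,-0.5],0,4.0],
    [[0,0,-1],0,4],
    [[0,0,-2],0,4],
    [[0,0,-3],0,4],
    [[0,0,-3],0,4],
    [[0,0,-2],0,4],
    [[0,0,0],0,4],
  ],
)

```text
clock: 21.43
position: [0.5961, 0.1889, 0.3328]
ee_rot: [0.995, -0.1, -0.016, 0.022]
ft_force: [0.4, -0.9, 1.1]
grip_width: 0.468
```

```bash
python3 - <<'E'
from h import *
go(.445,-.248,.30,.68)
im,d,c=cam('top'); P=pts(d,c); W=P[...,2]; v,u=np.indices(W.shape)
for nm,(u0,u1,v0,v1) in {'B':(380,425,240,285),'C':(385,425,190,228)}.items():
    b=(u>u0)&(u<u1)&(v>v0)&(v<v1); m=b&(W>.142)&(W<.168); q=P[m]
    if len(q)>5: print(nm,m.sum(),q.mean(0),cv2.minAreaRect((q[:,:2]*1000).astype(np.float32)))
im,d,c=cam('wrist'); cv2.imwrite('pics/w9.png',im)
E
```

```text
t 21.43 pos [0.5961 0.1889 0.3328] grip 0.468 F [ 0.4 -0.9  1.1]
x [ 0.979 -0.2   -0.028] z [-0.037 -0.04  -0.999]
shift cm [-5.98 45.62  5.6 ] yaw -0.201 turn -0.8811103949282035 q7 -0.43
B 42 [ 0.44473862 -0.24738705  0.15844399] ((445.0719909667969, -248.6422576904297), (8.1727933883667, 22.28807830810547), 38.94888687133789)
C 44 [ 0.5781051  -0.26537557  0.15714042] ((578.589111328125, -265.483642578125), (20.356966018676758, 7.644712924957275), 84.97985076904297)
```

View pics/w9.png

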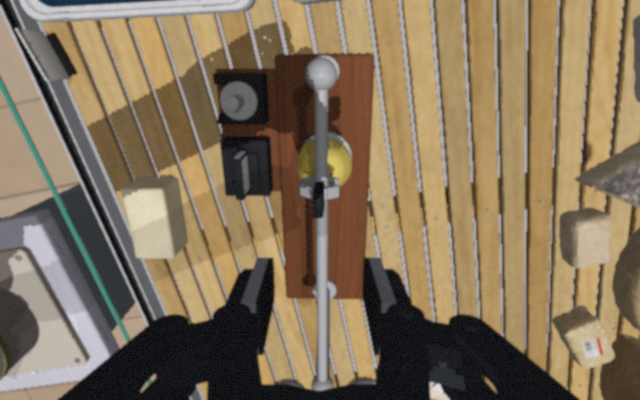

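servo_tool(
  deltas=[
    [[-0.5,3,0.1],0,5],
    [[-0.5,3.8,0.3],0,5],
    [[-0.5,3.8,0.3],0,5],
    [[-0.5,3.8,0.3],0,5],
    [[-0.5,3.8,0.3],0,5],
    [[-0.5,3.8,0.3],0,5],
    [[-0.5,3.8,0.3],0,5],
    [[-0.5,3.8,0.3],0,5],
    [[-0.5,3.8,0.3],0,5],
    [[-0.5,3.8,0.3],0,5],
    [[-0.5,3.8,0.3],0,5],
    [[-0.5,3,0.3],0,5],
  ],
)

```text
clock: 22.53
position: [0.4383, -0.2401, 0.3051]
ee_rot: [0.995, -0.091, -0.027, 0.023]
ft_force: [0.2, -0.3, 0.3]
grip_width: 0.584
```

servo_tool(
  deltas=[
    [[0,0,0],-0.12,5],
    [[0,0,1],-0.12,5],
    [[0,0,1],-0.12,5],
    [[0,0,1],-0.12,5],
    [[0,0,1],-0.12,5],
    [[0,0,1],-0.12,5],
    [[0,0,1],-0.12,5],
    [[0,0,0],0,5],
  ],
)

```text
clock: 23.2
position: [0.424, -0.2504, 0.2358]
ee_rot: [0.942, 0.334, -0.039, 0.006]
ft_force: [0.7, 0.2, -0.1]
grip_width: 0.585
```

```bash
python3 - <<'E'
from h import *
go(.446,-.2475,.142,.68)
E
```

```text
t 23.2 pos [ 0.424  -0.2504  0.2358] grip 0.585 F [ 0.7  0.2 -0.1]
x [ 0.774  0.628 -0.077] z [-0.069 -0.037 -0.997]
shift cm [2.6  1.3  9.19] yaw 0.681 turn 0.00148554674489354 q7 1.13
```

servo_tool(
  deltas=[
    [[0.4,0.2,0.6],0,5],
    [[0.4,0.2,0.6],0,5],
    [[0.4,0.2,0.6],0,5],
    [[0.4,0.2,0.6],0,5],
    [[0.4,0.2,0.6],0,5],
    [[0.4,0.2,0.6],0,5],
    [[0.2,0.1,0.6],0,5],
    [[0,0,0.6],0,5],
    [[0,0,0.6],0,5],
    [[0,0,0.6],0,5],
    [[0,0,0.6],0,5],
    [[0,0,0.6],0,5],
  ],
)

```text
clock: 24.2
position: [0.4503, -0.246, 0.1543]
ee_rot: [0.944, 0.326, -0.039, 0.006]
ft_force: [-0.4, 0.7, 0.1]
grip_width: 0.581
```

```bash
python3 - <<'E'
from h import *
go(.446,-.2475,.142,.68)
E
```

```text
t 24.2 pos [ 0.4503 -0.246   0.1543] grip 0.581 F [-0.4  0.7  0.1]
x [ 0.784  0.616 -0.078] z [-0.07  -0.038 -0.997]
shift cm [-0.33 -0.13  1.26] yaw 0.666 turn -0.014121482090560189 q7 1.2
```

servo_tool(
  deltas=[
    [[-0.33,-0.12,0.6],-0.014,5],
    [[0,0,0.5],0,5],
    [[0,0,0],0,3],
    [[0,0,0],0,1.5],
    [[0,0,0],0,0.5],
    [[0,0,0],0,0.5],
    [[0,0,0],0,0.5],
    [[0,0,0],0,0.5],
    [[0,0,0],0,0.5],
    [[0,0,0],0,0.5],
  ],
)

```text
clock: 25.03
position: [0.4461, -0.2473, 0.1424]
ee_rot: [0.942, 0.334, -0.038, 0.006]
ft_force: [0.2, 0.5, -0.5]
grip_width: 0.072
```

```bash
python3 -c "
from h import *
sf()"
```

```text
t 25.03 pos [ 0.4461 -0.2473  0.1424] grip 0.072 F [ 0.2  0.5 -0.5]
x [ 0.775  0.628 -0.076] z [-0.068 -0.037 -0.997]
stand x,y mm [ -59.1 -385. ] z mm 142.4 yaw 0.681
```

servo_tool(
  deltas=[
    [[0,0,-1.2],0,0.5],
    [[0,0,-1.4],0,0.5],
    [[0,0,-1.4],0.085,0.5],
    [[0,0,-1.4],0.085,0.5],
    [[0,0,-1.4],0.085,0.5],
    [[0,0,-1.4],0.085,0.5],
    [[0,0,-1.4],0.085,0.5],
    [[0,0,-1.4],0.085,0.5],
    [[0,0,-1.4],0.085,0.5],
    [[0,0,-1],0.085,0.5],
    [[0,0,-0.5],0.085,0.5],
    [[0,0,-0.3],0.08,0.5],
  ],
)

```text
clock: 26.03
position: [0.4519, -0.2438, 0.2969]
ee_rot: [0.994, -0.104, -0.035, 0.022]
ft_force: [0.7, -0.3, -3.0]
grip_width: 0.076
```

```bash
python3 -c "
from h import *
sf()"
```

```text
t 26.03 pos [ 0.4519 -0.2438  0.2969] grip 0.076 F [ 0.7 -0.3 -3. ]
x [ 0.976 -0.208 -0.065] z [-0.074 -0.036 -0.997]
stand x,y mm [ -54.  -380.4] z mm 296.9 yaw -0.209
```

servo_tool(
  deltas=[
    [[-0.2,-1.5,0],-0.013,0.5],
    [[-0.2,-2,0],0,0.5],
    [[-0.2,-2,0],0,0.5],
    [[-0.2,-2,0],0,0.5],
    [[-0.1,-2,0],0,0.5],
    [[-0.1,-2,0],0,0.5],
    [[0,-2,0],0,0.5],
    [[0,-2,0],0,0.5],
    [[0,-2,0],0,0.5],
    [[0,-2,0],0,0.5],
    [[0,-2,0],0,0.5],
    [[0,-2,0],0,0.5],
  ],
)

```text
clock: 27.03
position: [0.4874, -0.0125, 0.295]
ee_rot: [0.993, -0.11, -0.034, 0.022]
ft_force: [0.6, 0.7, -1.8]
grip_width: 0.072
```

```bash
python3 -c "
from h import *
sf()"
```

```text
t 27.03 pos [ 0.4874 -0.0125  0.295 ] grip 0.072 F [ 0.6  0.7 -1.8]
x [ 0.974 -0.22  -0.062] z [-0.072 -0.037 -0.997]
stand x,y mm [ -64.3 -146.6] z mm 295.0 yaw -0.222
```

servo_tool(
  deltas=[
    [[0,-1.9,0],-0.01,0.5],
    [[0,-1.9,0.3],-0.008,0.5],
    [[0,-1.9,0.8],-0.008,0.5],
    [[0,-1.9,0.9],0,0.5],
    [[0,-1.8,0.9],0,0.5],
    [[0,-1.3,0.9],0,0.5],
    [[0,-0.6,0.9],0,0.5],
    [[0,0,0.8],0,0.5],
    [[0,0,0.5],0,0.5],
  ],
)

```text
clock: 27.78
position: [0.5063, 0.1087, 0.2231]
ee_rot: [0.995, -0.094, -0.034, 0.023]
ft_force: [0.0, 0.3, -2.4]
grip_width: 0.071
```

```bash
python3 -c "
from h import *
sf()"
```

```text
t 27.78 pos [0.5063 0.1087 0.2231] grip 0.071 F [ 0.   0.3 -2.4]
x [ 0.98  -0.188 -0.064] z [-0.073 -0.04  -0.997]
stand x,y mm [-69.3 -24. ] z mm 223.1 yaw -0.189
```

servo_tool(
  deltas=[
    [[1.1,0,0],0,0.5],
    [[1.1,0,0],0,0.5],
    [[1.1,0,0],0,0.5],
    [[0.7,0,0],0,0.5],
  ],
)

```text
clock: 28.12
position: [0.5446, 0.0972, 0.2177]
ee_rot: [0.995, -0.095, -0.036, 0.024]
ft_force: [-0.2, 0.2, -2.8]
grip_width: 0.076
```

```bash
python3 - <<'E'
from h import *
sf()
im,d,c=cam('wrist'); cv2.imwrite('pics/c10.png',cv2.resize(im[130:330,220:470],None,fx=3,fy=3,interpolation=cv2.INTER_CUBIC))
sf()
E
```

```text
t 28.12 pos [0.5446 0.0972 0.2177] grip 0.076 F [-0.2  0.2 -2.8]
x [ 0.979 -0.191 -0.067] z [-0.076 -0.041 -0.996]
stand x,y mm [-29.5 -27.9] z mm 217.7 yaw -0.193
t 28.17 pos [0.5453 0.0967 0.2176] grip 0.075 F [-0.2 -0.3 -2.5]
x [ 0.979 -0.192 -0.067] z [-0.076 -0.041 -0.996]
stand x,y mm [-28.8 -28.3] z mm 217.6 yaw -0.193
```

View pics/c10.png

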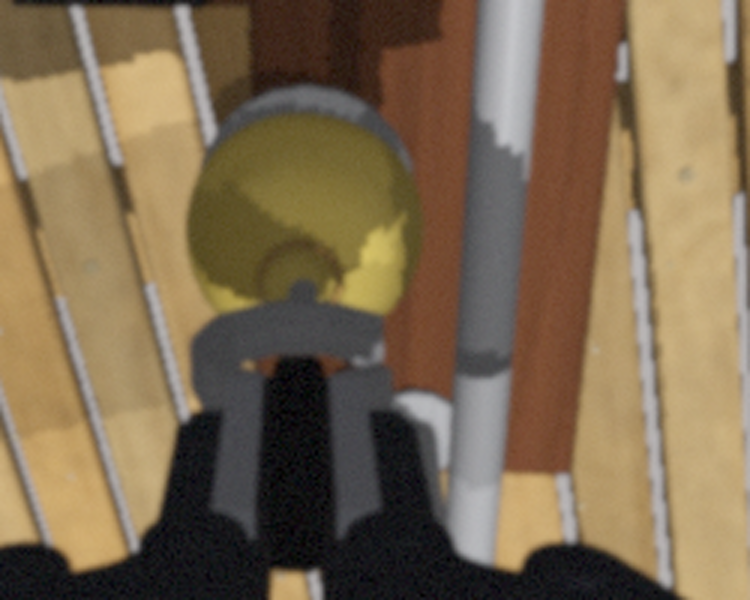

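servo_tool(
  deltas=[
    [[0.5,0,-0.2],0,0.5],
    [[0.7,0,-0.1],0,0.5],
    [[0.6,0,-0.08],0,0.5],
  ],
)

```text
clock: 28.42
position: [0.5635, 0.0917, 0.2204]
ee_rot: [0.994, -0.097, -0.036, 0.024]
ft_force: [-0.6, 0.6, -1.5]
grip_width: 0.075
```

```bash
python3 -c "
from h import *
sf()"
```

```text
t 28.42 pos [0.5635 0.0917 0.2204] grip 0.075 F [-0.6  0.6 -1.5]
x [ 0.979 -0.194 -0.068] z [-0.077 -0.041 -0.996]
stand x,y mm [ -9.9 -29.6] z mm 220.4 yaw -0.196
```

Clean. Finish the insertion, then lower.

servo_tool(
  deltas=[
    [[0.55,0,0],0,0.5],
    [[0.55,0,0],0,0.5],
    [[0.1,0,0.1],0,0.5],
    [[0,0,0.3],0,0.5],
    [[0,0,0.2],0,0.5],
  ],
)

```text
clock: 28.83
position: [0.5774, 0.0883, 0.2137]
ee_rot: [0.994, -0.097, -0.036, 0.024]
ft_force: [-0.0, -0.5, -2.7]
grip_width: 0.079
```

```bash
python3 -c "
from h import *
sf()"
```

```text
t 28.83 pos [0.5774 0.0883 0.2137] grip 0.079 F [-0.  -0.5 -2.7]
x [ 0.979 -0.195 -0.066] z [-0.075 -0.041 -0.996]
stand x,y mm [  4.4 -30.3] z mm 213.7 yaw -0.197
```

servo_tool(
  deltas=[
    [[-0.2,0,0.25],0,0.5],
    [[0,0,0.15],0,0.5],
    [[0,0,0],0,0.5],
  ],
)

```text
clock: 29.08
position: [0.574, 0.0888, 0.2086]
ee_rot: [0.994, -0.097, -0.036, 0.024]
ft_force: [0.0, 0.1, -2.0]
grip_width: 0.073
```

```bash
python3 -c "
from h import *
sf()"
```

```text
t 29.08 pos [0.574  0.0888 0.2086] grip 0.073 F [ 0.   0.1 -2. ]
x [ 0.979 -0.194 -0.067] z [-0.077 -0.041 -0.996]
stand x,y mm [  1.  -30.4] z mm 208.6 yaw -0.196
```

servo_tool(
  deltas=[
    [[0,0,0.1],0,0.5],
    [[0,0,0],0,1.6],
    [[0,0,0],0,2.5],
    [[0,0,0],0,3.5],
    [[0,0,0],0,4.0],
    [[0,0,-0.5],0,4.0],
    [[0,0,-1],0,4],
    [[0,0,-1.5],0,4],
    [[0,0,-2],0,4],
    [[0,0,-2],0,4],
    [[0,0,-2],0,4],
    [[0,0,-1],0,4],
  ],
)

```text
clock: 30.08
position: [0.5811, 0.0931, 0.3152]
ee_rot: [0.994, -0.097, -0.036, 0.024]
ft_force: [0.1, 0.6, -0.1]
grip_width: 0.473
```

```bash
python3 - <<'E'
from h import *
go(.5795,-.265,.30,-.06)
im,d,c=cam('top'); P=pts(d,c); W=P[...,2]; v,u=np.indices(W.shape)
b=(u>385)&(u<425)&(v>190)&(v<228); m=b&(W>.142)&(W<.168); q=P[m]
print('C',m.sum(),q.mean(0),cv2.minAreaRect((q[:,:2]*1000).astype(np.float32)))
m=(W>.215)&(W<.235)&(u>180)&(u<320)&(v>180)&(v<225); n,l,s,cc=cv2.connectedComponentsWithStats(m.astype(np.uint8))
for i in range(1,n): print('tab on rod',s[i,4],P[l==i].mean(0))
E
```

```text
t 30.08 pos [0.5811 0.0931 0.3152] grip 0.473 F [ 0.1  0.6 -0.1]
x [ 0.979 -0.194 -0.068] z [-0.077 -0.041 -0.996]
shift cm [ 6.9  35.05  2.99] yaw -0.196 turn -0.13589433234886084 q7 -0.26
C 47 [ 0.57833442 -0.26508989  0.15654428] ((578.5404052734375, -265.7591247558594), (20.972349166870117, 7.803658485412598), 87.43086242675781)
tab on rod 26 [0.58983908 0.17649451 0.2253043 ]
tab on rod 42 [0.57117873 0.08618585 0.22577071]
```

servo_tool(
  deltas=[
    [[0.4,1.5,0],0,5],
    [[0.4,2,0],0,5],
    [[0.4,2,0],0,5],
    [[0.4,2,0],0,5],
    [[0.4,2,0],0,5],
    [[0.4,2,0],0,5],
    [[0.4,2,0],0,5],
    [[0.4,2,0],0,5],
    [[0.4,2,0],0,5],
    [[0.4,2,0],0,5],
    [[0.4,2,0],0,5],
    [[0.4,2,0],0,5],
  ],
)

```text
clock: 31.13
position: [0.5797, -0.1622, 0.3192]
ee_rot: [0.994, -0.095, -0.04, 0.024]
ft_force: [0.3, -0.8, -0.1]
grip_width: 0.582
```

servo_tool(
  deltas=[
    [[0.4,1.9,0.5],0,5],
    [[0.4,1.9,0.8],0,5],
    [[0.4,1.9,1],0,5],
    [[0.4,1.9,1],0,5],
    [[0.2,1.5,1],0,5],
    [[0,0.8,1],-0.05,5],
    [[0,0,1],-0.05,5],
    [[0,0,0.8],-0.05,5],
    [[0,0,0.5],0,5],
  ],
)

```text
clock: 31.88
position: [0.5606, -0.2877, 0.2394]
ee_rot: [0.998, -0.026, -0.046, 0.023]
ft_force: [-0.1, 0.5, 0.3]
grip_width: 0.584
```

```bash
python3 - <<'E'
from h import *
go(.5798,-.265,.142,-.045)
E
```

```text
t 31.88 pos [ 0.5606 -0.2877  0.2394] grip 0.584 F [-0.1  0.5  0.3]
x [ 0.994 -0.054 -0.091] z [-0.094 -0.043 -0.995]
shift cm [ 2.68 -2.83  9.41] yaw -0.054 turn -0.008927233977230387 q7 0.55
```

servo_tool(
  deltas=[
    [[0.4,-0.4,0.5],0,5],
    [[0.4,-0.4,0.8],0,5],
    [[0.4,-0.4,0.8],0,5],
    [[0.4,-0.4,0.8],0,5],
    [[0.4,-0.4,0.8],0,5],
    [[0.3,-0.4,0.8],0,5],
    [[0.2,-0.3,0.8],0,5],
    [[0,0,0.8],0,5],
    [[0,0,0.8],0,5],
    [[0,0,0.7],0,5],
    [[0,0,0.4],0,5],
  ],
)

```text
clock: 32.8
position: [0.5809, -0.2621, 0.1459]
ee_rot: [0.998, -0.028, -0.047, 0.023]
ft_force: [1.0, -0.2, 0.6]
grip_width: 0.582
```

```bash
python3 - <<'E'
from h import *
go(.5798,-.265,.142,-.045)
E
```

```text
t 32.8 pos [ 0.5809 -0.2621  0.1459] grip 0.582 F [ 1.  -0.2  0.6]
x [ 0.994 -0.058 -0.093] z [-0.096 -0.043 -0.994]
shift cm [-0.05  0.27  0.41] yaw -0.058 turn -0.01310921166443002 q7 0.52
```

servo_tool(
  deltas=[
    [[-0.2,0.3,0.3],-0.013,5],
    [[0,0,0.05],0,3.5],
    [[0,0,0],0,2.5],
    [[0,0,0],0,1.8],
    [[0,0,0],0,1.3],
    [[0,0,0],0,0.5],
    [[0,0,0],0,0.5],
    [[0,0,0],0,0.5],
    [[0,0,0],0,0.5],
    [[0,0,0],0,0.5],
    [[0,0,0],0,0.5],
  ],
)

```text
clock: 33.72
position: [0.5787, -0.2671, 0.1438]
ee_rot: [0.998, -0.022, -0.046, 0.023]
ft_force: [0.6, -0.4, 0.4]
grip_width: 0.074
```

servo_tool(
  deltas=[
    [[0,0,-1],0,0.5],
    [[0,0,-1.2],0,0.5],
    [[0,0,-1.4],0,0.5],
    [[0,0,-1.4],0,0.5],
    [[0,0,-1.4],0,0.5],
    [[-0.5,0,-1.4],0.04,0.5],
    [[-0.8,0,-1.4],0.04,0.5],
    [[-0.8,0,-1.4],0.04,0.5],
    [[-0.8,0,-1.4],0.04,0.5],
    [[-0.8,0,-1],0,0.5],
    [[-0.8,0,-0.8],0,0.5],
  ],
)

```text
clock: 34.63
position: [0.5445, -0.2527, 0.2965]
ee_rot: [0.993, -0.105, -0.047, 0.026]
ft_force: [-0.4, -0.1, -2.8]
grip_width: 0.073
```

```bash
python3 -c "
from h import *
sf()"
```

```text
t 34.63 pos [ 0.5445 -0.2527  0.2965] grip 0.073 F [-0.4 -0.1 -2.8]
x [ 0.974 -0.21  -0.088] z [-0.099 -0.042 -0.994]
stand x,y mm [  38.5 -371.1] z mm 296.5 yaw -0.213
```

servo_tool(
  deltas=[
    [[-1.4,-0.8,0],-0.008,0.5],
    [[-1.6,-1,0],-0.008,0.5],
    [[-1.7,-1,0],0,0.5],
    [[-1.7,-1,0],0,0.5],
    [[-1.7,-1,0],0,0.5],
    [[-1.7,-1.2,0],0,0.5],
    [[-1,-1.5,0],0,0.5],
    [[0,-2,0],0,0.5],
    [[0,-2,0],0,0.5],
    [[0,-2,0],0,0.5],
    [[0,-2,0],0,0.5],
  ],
)

```text
clock: 35.55
position: [0.4562, -0.0801, 0.3022]
ee_rot: [0.994, -0.093, -0.046, 0.023]
ft_force: [1.1, -0.4, -3.2]
grip_width: 0.073
```

```bash
python3 -c "
from h import *
sf()"
```

```text
t 35.55 pos [ 0.4562 -0.0801  0.3022] grip 0.073 F [ 1.1 -0.4 -3.2]
x [ 0.978 -0.187 -0.087] z [-0.096 -0.038 -0.995]
stand x,y mm [ -81.7 -219. ] z mm 302.2 yaw -0.189
```

servo_tool(
  deltas=[
    [[0,-1.8,0.2],0,0.5],
    [[0,-1.9,0.6],0,0.5],
    [[0,-1.9,0.9],0,0.5],
    [[0,-1.9,0.9],0,0.5],
    [[0.3,-1.7,0.9],0,0.5],
    [[0.4,-1.2,0.9],0,0.5],
    [[0.4,-0.6,0.9],0,0.5],
    [[0.4,0,0.9],0,0.5],
    [[0.2,0,0.7],0,0.5],
  ],
)

```text
clock: 36.3
position: [0.4864, 0.03, 0.2248]
ee_rot: [0.995, -0.086, -0.044, 0.021]
ft_force: [-0.5, -0.3, -3.4]
grip_width: 0.075
```

```bash
python3 -c "
from h import *
sf()"
```

```text
t 36.3 pos [0.4864 0.03   0.2248] grip 0.075 F [-0.5 -0.3 -3.4]
x [ 0.981 -0.173 -0.085] z [-0.092 -0.035 -0.995]
stand x,y mm [ -73.5 -105.2] z mm 224.8 yaw -0.175
```

servo_tool(
  deltas=[
    [[1.1,0,-0.05],0.01,0.5],
    [[1.1,0,-0.05],0.01,0.5],
    [[1.1,0,-0.05],0,0.5],
    [[0.9,0,-0.05],0,0.5],
  ],
)

```text
clock: 36.63
position: [0.5276, 0.017, 0.2196]
ee_rot: [0.994, -0.098, -0.046, 0.023]
ft_force: [-0.3, -0.1, -2.2]
grip_width: 0.075
```

```bash
python3 - <<'E'
from h import *
sf()
im,d,c=cam('wrist'); cv2.imwrite('pics/c11.png',cv2.resize(im[130:330,220:470],None,fx=3,fy=3,interpolation=cv2.INTER_CUBIC))
sf()
E
```

```text
t 36.63 pos [0.5276 0.017  0.2196] grip 0.075 F [-0.3 -0.1 -2.2]
x [ 0.976 -0.198 -0.087] z [-0.096 -0.037 -0.995]
stand x,y mm [ -30.5 -109.9] z mm 219.6 yaw -0.2
t 36.68 pos [0.5287 0.0164 0.2195] grip 0.072 F [-0.8 -0.6 -3.2]
x [ 0.976 -0.198 -0.086] z [-0.096 -0.038 -0.995]
stand x,y mm [ -29.4 -110.2] z mm 219.5 yaw -0.2
```

View pics/c11.png

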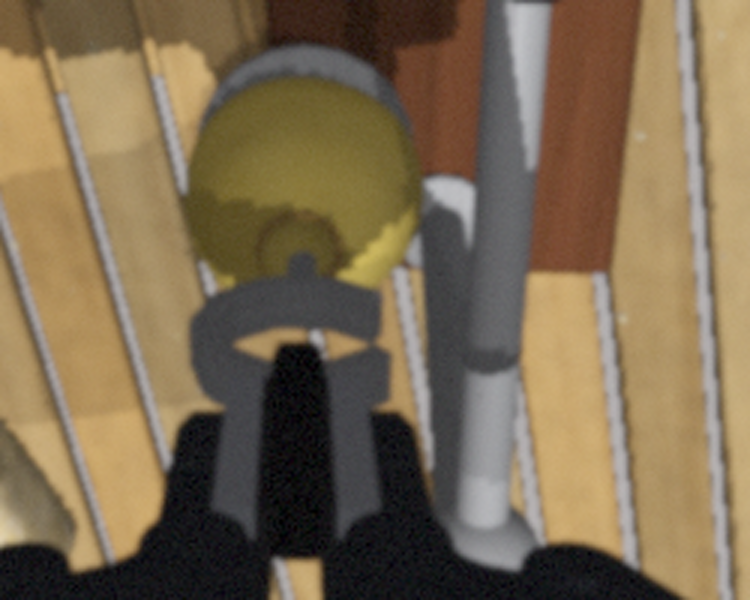

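servo_tool(
  deltas=[
    [[0.5,0,-0.2],0,0.5],
    [[0.7,0,-0.13],0,0.5],
    [[0.6,0,-0.1],0,0.5],
  ],
)

```text
clock: 36.93
position: [0.5471, 0.01, 0.2216]
ee_rot: [0.994, -0.1, -0.046, 0.024]
ft_force: [0.0, -0.3, -3.2]
grip_width: 0.076
```

```bash
python3 -c "
from h import *
sf()"
```

```text
t 36.93 pos [0.5471 0.01   0.2216] grip 0.076 F [ 0.  -0.3 -3.2]
x [ 0.976 -0.202 -0.087] z [-0.097 -0.039 -0.995]
stand x,y mm [ -10.1 -112.9] z mm 221.6 yaw -0.204
```

servo_tool(
  deltas=[
    [[0.55,0,-0.03],0,0.5],
    [[0.55,0,-0.03],0,0.5],
    [[0.15,0,0.1],0,0.5],
    [[0,0,0.3],0,0.5],
    [[0,0,0.2],0,0.5],
  ],
)

```text
clock: 37.35
position: [0.5613, 0.006, 0.215]
ee_rot: [0.994, -0.101, -0.046, 0.025]
ft_force: [-1.6, 0.1, -2.8]
grip_width: 0.078
```

```bash
python3 -c "
from h import *
sf()"
```

```text
t 37.35 pos [0.5613 0.006  0.215 ] grip 0.078 F [-1.6  0.1 -2.8]
x [ 0.975 -0.203 -0.086] z [-0.096 -0.04  -0.995]
stand x,y mm [   4.6 -114.1] z mm 215.0 yaw -0.205
```

Contact expected near 210.7 mm.

servo_tool(
  deltas=[
    [[-0.1,0,0.25],0,0.5],
    [[0,0,0.15],0,0.5],
    [[0,0,0.05],0,0.5],
  ],
)

```text
clock: 37.6
position: [0.5589, 0.0063, 0.2095]
ee_rot: [0.994, -0.101, -0.046, 0.025]
ft_force: [0.8, -0.8, -2.5]
grip_width: 0.071
```

```bash
python3 -c "
from h import *
sf()"
```

```text
t 37.6 pos [0.5589 0.0063 0.2095] grip 0.071 F [ 0.8 -0.8 -2.5]
x [ 0.975 -0.202 -0.087] z [-0.097 -0.039 -0.994]
stand x,y mm [   2.2 -114.3] z mm 209.5 yaw -0.204
```

servo_tool(
  deltas=[
    [[0,0,0.1],0,0.5],
    [[0,0,0],0,1.6],
    [[0,0,0],0,2.5],
    [[0,0,0],0,3.5],
    [[0,0,0],0,4.0],
    [[0.05,0,-0.5],0,4.0],
    [[0,0,-1],0,4],
    [[0,0,-1.5],0,4],
    [[0,0,-2],0,4],
    [[0,0,-2],0,4],
    [[0,0,-2],0,4],
    [[0,0,-2],0,4],
  ],
)

```text
clock: 38.6
position: [0.569, 0.0109, 0.325]
ee_rot: [0.994, -0.1, -0.047, 0.025]
ft_force: [-0.2, -0.9, 0.4]
grip_width: 0.47
```

servo_tool(
  deltas=[
    [[-1.5,1,-1],0,4],
    [[-2,1,-1],0,4],
    [[-2.5,1,0],0,4],
    [[-2.5,1,0],0,4],
    [[-2.5,1,0],0,4],
    [[-1.5,1,0],0,4],
    [[0,0,0],0,4],
    [[0,0,0],0,4],
    [[0,0,0],0,4],
    [[0,0,0],0,4],
    [[0,0,0],0,4],
    [[0,0,0],0,4],
  ],
)

```text
clock: 39.6
position: [0.4367, -0.0246, 0.3725]
ee_rot: [0.994, -0.102, -0.04, 0.023]
ft_force: [0.7, 1.3, 0.4]
grip_width: 0.471
```

```bash
python3 - <<'E'
from h import *
sf()
im,d,c=cam('top'); P=pts(d,c); W=P[...,2]; v,u=np.indices(W.shape)
cs,sn=np.cos(-.196),np.sin(-.196)
S=lambda p:np.array([cs*(p[0]-.579)+sn*(p[1]-.1188),-sn*(p[0]-.579)+cs*(p[1]-.1188),p[2]]).round(4)
m=(W>.215)&(W<.235)&(u>175)&(u<325)&(v>175)&(v<235); n,l,s,cc=cv2.connectedComponentsWithStats(m.astype(np.uint8))
for i in range(1,n): print('tab on rod',s[i,4],S(P[l==i].mean(0)),P[l==i][:,2].max())
a=im[150:300,160:480]
im2,d2,c2=cam('side'); P2=pts(d2,c2)
b=im2[170:360,270:420]
h=500
cv2.imwrite('pics/fin.png',np.vstack([cv2.resize(a,(640,300)),cv2.resize(im2[150:360,240:520],(400,300)).copy() if 0 else cv2.copyMakeBorder(cv2.resize(b,(237,300)),0,0,0,403,cv2.BORDER_CONSTANT)]))
im3,d3,c3=cam('wrist'); cv2.imwrite('pics/w12.png',im3); P=pts(d3,c3); W=P[...,2]; np.savez('w12.npz',P=P)
E
```

```text
t 39.6 pos [ 0.4367 -0.0246  0.3725] grip 0.471 F [0.7 1.3 0.4]
x [ 0.976 -0.204 -0.076] z [-0.085 -0.038 -0.996]
stand x,y mm [-111.7 -168.4] z mm 372.5 yaw -0.206
```

View pics/fin.png

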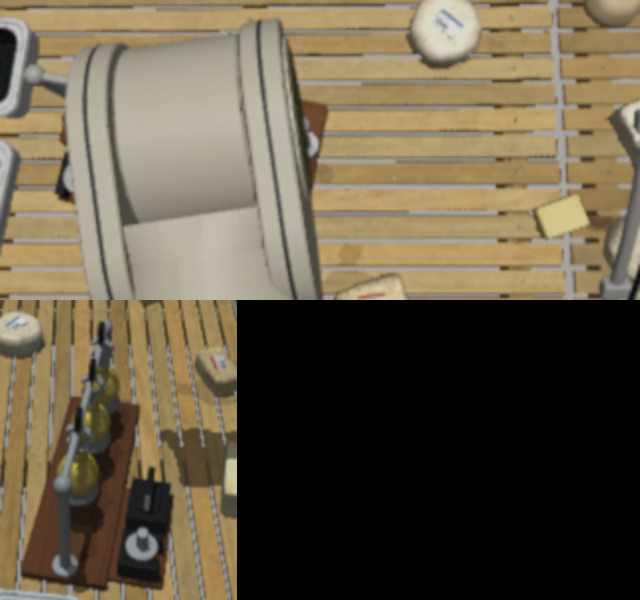

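servo_tool(
  deltas=[
    [[0,2.5,0],0,4],
    [[0,3,0],0,4],
    [[0,3,0],0,4],
    [[0,3,0],0,4],
    [[0,3,0],0,4],
    [[0,3,0],0,4],
    [[0,3,0],0,4],
    [[0,2,0],0,4],
    [[0,0,0],0,4],
    [[0,0,0],0,4],
    [[0,0,0],0,4],
    [[0,0,0],0,4],
  ],
)

```text
clock: 40.75
position: [0.39, -0.2522, 0.3843]
ee_rot: [0.994, -0.1, -0.042, 0.026]
ft_force: [0.4, 0.2, -0.4]
grip_width: 0.467
```

```bash
cat > chk.py <<'E'
from h import *
sf()
cs,sn=np.cos(-.196),np.sin(-.196)
for cam_n in('top','side'):
  im,d,c=cam(cam_n); P=pts(d,c); W=P[...,2]
  X=cs*(P[...,0]-.579)+sn*(P[...,1]-.1188); Y=-sn*(P[...,0]-.579)+cs*(P[...,1]-.1188)
  def rep(nm,m):
    n,l,s,cc=cv2.connectedComponentsWithStats(m.astype(np.uint8))
    for i in range(1,n):
      if s[i,4]>7: k=l==i; print(cam_n,nm,s[i,4],'x %.1f..%.1f y %.1f..%.1f z95 %.1f'%tuple(1000*np.array([X[k].min(),X[k].max(),Y[k].min(),Y[k].max(),np.percentile(W[k],95)])))
  rep('tab',(abs(X)<.05)&(abs(Y)<.14)&(W>.212)&(W<.24))
  rep('card',(abs(X+.1)<.04)&(abs(Y-.04)<.045)&(W>.055)&(W<.1))
  rep('collar',(abs(X+.1)<.04)&(abs(Y-.125)<.04)&(W>.0435)&(W<.05))
  rep('pin',(abs(X+.1)<.04)&(abs(Y-.125)<.04)&(W>.065)&(W<.09))
  if cam_n=='top':
    for nm,(u0,u1,v0,v1),zz in(('caciotta',(360,405,140,185),.02),('butter',(424,458,244,275),.012)):
      k=np.zeros(W.shape,bool); k[v0:v1,u0:u1]=1; k&=(W>zz)&(W<.06); print(nm,P[k].mean(0))
      z=np.load('top0.npz')['P']; k=np.zeros(W.shape,bool); k[v0:v1,u0:u1]=1; k&=(z[...,2]>zz)&(z[...,2]<.06); print(' start',z[k].mean(0))
E
python3 chk.py
```

```text
t 40.75 pos [ 0.39   -0.2522  0.3843] grip 0.467 F [ 0.4  0.2 -0.4]
x [ 0.977 -0.201 -0.079] z [-0.089 -0.043 -0.995]
stand x,y mm [-113.2 -400.7] z mm 384.3 yaw -0.203
top tab 45 x -4.3..3.9 y 52.8..73.3 z95 229.1
top tab 46 x -4.7..3.1 y -43.4..-21.2 z95 229.3
top tab 45 x -3.3..5.2 y -124.3..-103.7 z95 229.6
top card 92 x -102.1..-92.2 y 13.1..64.2 z95 85.7
top collar 153 x -118.7..-78.3 y 100.4..148.7 z95 49.3
top pin 37 x -105.2..-91.5 y 115.6..129.7 z95 79.5
caciotta [ 0.70452853 -0.22086132  0.04039047]
 start [ 0.70446109 -0.22086164  0.04062476]
butter [ 0.4607696  -0.34038399  0.02005208]
 start [ 0.45423903 -0.36743669  0.02179027]
side tab 39 x -3.1..5.2 y -124.0..-102.0 z95 227.0
side tab 44 x -4.2..3.6 y -42.3..-20.0 z95 226.0
side tab 49 x -3.9..4.1 y 53.3..75.3 z95 226.4
side card 114 x -102.0..-92.1 y 13.6..65.8 z95 82.7
side collar 155 x -118.7..-77.5 y 105.6..144.6 z95 47.3
side pin 50 x -105.4..-91.8 y 115.7..130.7 z95 76.3
```

servo_tool(
  deltas=[
    [[0,-1.5,0],0,4],
    [[0,-2,0],0,4],
    [[0,-2,0],0,4],
    [[0,0,0],0,4],
    [[0,0,0],0,4],
    [[0,0,0],0,4],
    [[0,0,0],0,4],
    [[0,0,0],0,4],
    [[0,0,0],0,4],
    [[0,0,0],0,4],
    [[0,0,0],0,4],
    [[0,0,0],0,4],
  ],
)

```text
clock: 41.85
position: [0.4018, -0.1942, 0.3808]
ee_rot: [0.994, -0.097, -0.042, 0.026]
ft_force: [0.1, -0.2, 0.7]
grip_width: 0.466
```

```bash
python3 chk.py | egrep 'stand|tab|card|pin|butter|start'
```

```text
stand x,y mm [-112.9 -341.5] z mm 380.8 yaw -0.198
top tab 45 x -3.9..3.5 y 53.2..73.4 z95 228.7
top tab 46 x -4.7..3.4 y -43.2..-21.6 z95 229.6
top tab 45 x -3.4..4.9 y -124.4..-103.8 z95 228.7
top card 93 x -102.2..-92.3 y 12.7..63.2 z95 86.2
top pin 36 x -105.2..-91.5 y 116.0..130.1 z95 78.6
 start [ 0.70446109 -0.22086164  0.04062476]
butter [nan nan nan]
 start [ 0.45423903 -0.36743669  0.02179027]
side tab 40 x -3.1..5.0 y -123.8..-102.4 z95 226.4
side tab 44 x -4.6..3.6 y -44.0..-19.6 z95 226.9
side tab 49 x -3.8..4.0 y 53.4..76.6 z95 227.0
side card 110 x -102.0..-92.0 y 14.5..66.1 z95 82.9
side pin 52 x -105.5..-91.7 y 116.4..131.5 z95 76.5chk.py:17: RuntimeWarning: Mean of empty slice.
  k=np.zeros(W.shape,bool); k[v0:v1,u0:u1]=1; k&=(W>zz)&(W<.06); print(nm,P[k].mean(0))
  ret = um.true_divide(
```

Everything is still; the butter is only hidden by the arm in this view (it sat at its start pixel in the previous picture).

```bash
python3 -c "
from h import *
print(order.hand_in())"
```

```text
the job is handed in; nothing more can be done
None
```

I moved the stopper pin into the park notch, plugged the price sign fully into its socket, and hung the three hangers I found on the rod. I handed the job in at about 42 s; no verdict was reported.

- **Hangers:** the last two looks, about 1 s apart, showed all three tabs centred on the rod to within about 1 mm. They sit at y ≈ -113, -32 and +64 mm. The tab tops are at about 227 mm, which is the expected hanging height, and they were not moving.
- **Sign:** its top was at about 82.8 mm, against 82 mm when fully home. Its card was about 1 mm off the block's centre as I measured it.
- **Pin:** it was upright in the notch with its top at about 76.4 mm, against the expected 76 mm, and about 2 mm off its seat.
- **Other cheeses:** the caciotta had not moved. The last butter readings were no use because the arm hid it. In the picture just before, it was at the same pixel as at the start, and the arm never came near it.
- **Disagreements and force:** the top camera read heights about 2–3 mm higher than the side camera. I trusted the side camera, because its pin height matched the known size. Pushing the sign home briefly reached about 84–90 N at the wrist, under the 120 N limit.
- **Tool tilt:** the tool drifted to about 0.1 rad of tilt during the fast moves. It did not show in the final placings.

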